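# Square up a glass blank and lay it on the sloping cutting rest

## Robot

A 6-joint arm with a two-finger parallel gripper is mounted at the origin on the work surface. World frame = base frame: x ahead of the robot, y to its left, z up, the work surface at z = 0. Lengths are in m, angles in rad, forces in N, time in s.
With the tool pointing down it reaches from about 0.25 to 0.725 m from the base axis. Payload 4 kg.
Tool frame: the origin (TCP) lies on the centre line of the jaws, within the pads' length; the fingertips stand 25 mm ahead of it and the grasp point (between the pads) lies 6 mm ahead of it; z points along the fingers, x is the direction in which the jaws open and shut, and the axes are right-handed (so a half turn about z gives the same grasp; the last joint's range is limited). The gripper opens to 85 mm and grips with 20 to 120 N. Pads are 22 mm wide; open, the fingers measure 114 mm over their backs; the gripper's body (76 mm by 85 mm) begins 54 mm behind the grasp point. The pads swing forward as they close: fully open they stand 13 mm farther back than shut.
Start: joints at [1.255, 0.241, 0.005, 1.335, 0, 1.571], TCP at [0.155, 0.475, 0.256] pointing down, gripper open.
Joint ranges: [-2.72, 2.72], [-1.05, 1.87], [-1.09, 1.28], [-1.99, 2.15], [-1.42, 1.44], [-3.14, 3.14]. Speed limits (rad/s): [2.79, 2.79, 3.14, 3.14, 3.14, 3.14].

## Interface

Orientations are given as a unit quaternion [x, y, z, w].
In Python, from workcell import bot, imaging, order gives the robot as it stands.
- The arm moves only by the tool carry_out, never from a script. Its argument "moves" is a list of rows, each a list of 5 numbers: the shift along the tool's x, y, z scaled (see below), then the turn about the tool's z scaled (see below), then the opening, from -1 (shut) to 1 (fully open). In form: [[tx, ty, tz, roll, hand], ...]. A call has 1 to 20 rows; each row is the pose to reach, as a shift and turn from the pose commanded when the call began, along the tool's axes at that moment; what a row does not reach only later rows make up. The controller multiplies each number of a shift by 0.1 m and each number of a turn by 90 degrees. A row lasts 1/10 s, in which the tool goes at most 50 mm and 8.59 degrees, less where a joint would pass 70% of its speed; a pose out of reach is approached as far as the arm can. A call with a number of a shift or a turn outside -1 to 1 is refused whole. A call with a gripper value outside its range is refused whole. The fingers move at their own pace and stop on an object; the grip force is fixed at half the most. Time passes only in rows, so rows that repeat a pose let the fingers close. It gives the time, the measured TCP pose, the force and the opening at its end, in the units of the state.
- bot.get_obs(): the state, without advancing time (a new reading comes with each control period).
- imaging.camera(name): name is "side" or "top" or "wrist"; returns the picture (480x640x3 uint8, red, green, blue); there is no depth.
- imaging.camera_model(name): a dict with "fovy" (degrees; the focal length in pixels is half the picture's height over the tangent of half this angle, whatever the lens; pixels are square), "cx", "cy" (the principal point, pixels), "eye" and "rotation" of the camera in the world. Camera axes: x right, y up, looking along -z (the intrinsics and any distortion apply to the point x, -y, -z); pixel columns grow to the right and rows downward; lengths in m; the calibration is good to about 2 mm. A picture is of the moment at which its call begins: read the wrist's pose just before it. camera_model takes no time and is no camera call; for the wrist camera it gives the pose at the moment of the call.
- order.job_done(): hands the job in, once; it reports no verdict.
The state is a dict: "clock": time; "joint_pos": joint angles; "joint_vel": joint speeds; "tau": joint torques, N m; "eef_pos": TCP position; "tool_rot": TCP orientation; "ft_force": force on the tool from outside, world axes, zero at the start; "ft_torque": the same for the moment, N m; "grip_width": finger opening in m.
Only numpy, scipy, OpenCV 4.12 (cv2) and the standard library are available. Lean on these libraries where they do the work, as an engineer would, in place of code of your own. Each camera call takes 0.05 s, during which the arm holds its last target.

## Task

On the aluminium setting plate, slide the oblong black glass blank, without lifting it, fully home into the corner where the two low rails meet, flush against both, and let go of it there. Then grip it across its width, lift it straight up well clear of the plate, and lay it gently, flat, in the seat of the sloping wooden rest, its long side down against the bottom ledge and its ends between the two end strips, and let go. The glass must not be dropped or let fall over, and the other things on the bench must be left where they are.

Things in the scene. Friction and masses are not known exactly. Their poses are not given: they have to be found in the camera images.
- blank_center (a point): Centre (half-way up) of the loose oblong block of black glass, the blank: 50 mm along its x, 90 mm along y, 16 mm thick along z, 0.13 to 0.23 kg. It starts lying on the setting plate, away from the rails and turned up to 0.5 rad either way. Its ends and its long sides are alike: half a turn makes no difference.
- plate: Setting plate, aluminium, fixed: 220 mm along x, 260 mm along y, 12 mm thick; origin at the centre of its underside. Two dark steel rails, 10 mm wide, stand 6 mm above its top and meet at its +x +y corner. Long rail along y: inner face at x = +85 mm, from y = -115 to +110. End rail along x: inner face at y = +100 mm, from x = -90 to +95. No rails on the -x and -y sides.
- home (a point): Where the blank's centre lies when home in the corner: plate x = +60, y = +55, z = +20 mm (8 mm above the plate's top); axes as the plate's. There the blank's 90 mm sides lie along y, one against the long rail, and a 50 mm end is against the end rail; its top stands 10 mm above the rails' tops.
- rest_face: Sloping face of the wooden rest, tilted 30 degrees towards the robot's side. Origin: on the face in the middle of the seat, 70 mm above the bench; x up the slope, y level along the ledge, z square out of the face. It spans x -43 to +67, y -62 to +62 mm. Seated, the blank's centre is at x = 0, y = 0, z = +8 mm with its 90 mm sides along y.
- rest: The fixed wooden rest; origin at the centre of its 150 by 150 by 12 mm base. On its sloping face are a bottom ledge (6 mm high, 8 wide, upper side at face x = -25 mm) and two end strips (6 mm high, 8 wide, inner sides at face y = -48 and +48 mm): a 96 mm long seat for the 90 mm blank, open at the top. Friction keeps the blank from sliding down the slope by itself.
- disc: Bystander: round black glass disc, 44 mm across, 12 mm thick, loose on the setting plate near its -x edge; origin at the centre of its underside.
- square: Bystander: square black glass piece, 60 by 60 by 12 mm, loose on the bench beside the rest; origin at the centre of its underside.
- brush: Bystander: hand brush 160 mm long, 42 mm wide, 20 mm high, loose, lying on the bench between the plate and the rest.
- wheel: Bystander: grey grinding wheel lying flat, 72 mm across, 12 mm thick with a 16 mm hole, loose on the bench beside the rest; origin at the centre of its underside.
- tumbler1: Bystander: clear glass tumbler, 72 mm across, 90 mm high, loose on the bench beyond the task's things; origin at the centre of its underside.
- tumbler2: Bystander: clear glass tumbler like the other one, 72 mm across, 90 mm high; origin at the centre of its underside.
- jar: Bystander: closed jar, 60 mm across, 70 mm high, loose on the bench; origin at the centre of its underside.
- blank: The same blank; origin at the centre of its underside, axes as above.
Things that resemble listed ones, but are neither listed nor needed, are in the scene too. Of the things that look like the rest, the larger one is meant.

How it is judged:
On the way, in this order (a step that is already met when the one before it is completed fails the run):
1. the blank lies home in the corner, flush with both rails, let go and still (x of blank_center in the frame of home between -0.0025 and 0.0025 m and y of blank_center in the frame of home between -0.0025 and 0.0025 m and z of blank_center in the frame of home between -0.002 and 0.002 m and angle between the y axis of blank_center and the y axis of home, either way round below 0.04 rad and contact force between the fingers and blank below 0.2 N and linear speed of blank below 0.01 m/s), for 0.3 s.
2. the blank is lifted straight up from the corner (z of blank_center in the frame of home above 0.04 m and horizontal distance between blank_center and home below 0.03 m).
At the end, for the whole second after the job is handed in: The blank lies flat on the sloping face (within 0.06 rad, its centre within 2.5 mm of 8 mm off the face), its long side along the ledge (within 0.07 rad) and within 4 mm of it, between the end strips (centre within 4.5 mm of the seat's middle), released and still (x of blank_center in the frame of rest_face between -0.003 and 0.004 m and y of blank_center in the frame of rest_face between -0.0045 and 0.0045 m and z of blank_center in the frame of rest_face between 0.0055 and 0.0105 m and angle between the z axis of blank_center and the z axis of rest_face, either way round below 0.06 rad and angle between the y axis of blank_center and the y axis of rest_face, either way round below 0.07 rad and linear speed of blank below 0.01 m/s and contact force between the fingers and blank below 0.1 N); the robot touches nothing.
It fails at once if the blank is off the plate's surface (6 to 35 mm up) more than 30 mm away from its home in the corner (it must be slid there, and lifted straight up) (z of blank_center in the frame of home between 0.006 and 0.035 m and horizontal distance between blank_center and home between 0.03 and 0.2 m).
It fails at once if the glass blank is dropped, or let fall over (unheld and faster than 0.5 m/s or 4 rad/s) (contact force between the fingers and blank below 0.2 N and (linear speed of blank above 0.5 m/s or angular speed of blank above 4 rad/s)).
It fails at once if a bystander is moved by more than 25 mm (distance of any of disc, square, brush, wheel, tumbler1, tumbler2, jar from where it was at the start of the episode above 0.025 m).
It also fails if it takes over 62 s, if anything falls off the work surface, if the arm or the gripper's body presses on something with over 40 N, if the wrist force passes 120 N, or if a joint passes its speed limit or range.

## Working session

There is one attempt and no reset: what is moved stays moved. The work goes in short steps, Python scripts to look and compute and a tool call to move; the robot and the scene stay as the last step left them, time stands still between calls to the robot, and variables do not carry over. Pictures are saved under pics/ and viewed, and the job is handed in when it is done.

Besides the shell and the picture viewer there is one more tool, called after "Emit:" by a JSON object that holds its "fn" and its "kwargs". carry_out: Moves the arm, as the interface text tells. Its arguments: {"type":"object","properties":{"moves":{"type":"array","items":{"type":"array","items":{"type":"number","minimum":-1,"maximum":1}}}},"required":["moves"]}

```bash
mkdir -p pics; ls
python3 - <<'E'
from workcell import bot, imaging, order
import cv2
o=bot.get_obs(); print({k:o[k] for k in ('clock','eef_pos','tool_rot','grip_width')})
for n in ('side','top','wrist'):
    print(n, imaging.camera_model(n)); cv2.imwrite(f'pics/{n}0.png', imaging.camera(n)[:,:,::-1])
E
```

```text
pics
{'clock': 0.0, 'eef_pos': array([0.15512566, 0.47473237, 0.25543096]), 'tool_rot': array([ 8.09510215e-01,  5.87104918e-01, -8.18297547e-04,  5.97880916e-04]), 'grip_width': 0.08522746388402581}
side {'fovy': 56.014648680494126, 'cx': 320.72236862778004, 'cy': 244.3970867138904, 'eye': array([0.29487235, 0.69002433, 0.6579736 ]), 'rotation': array([-0.09769423,  0.42343005,  0.87709468, -0.2046161 ])}
top {'fovy': 43.037963623634916, 'cx': 324.74889600095844, 'cy': 240.63821080521413, 'eye': array([0.40484125, 0.00519349, 1.39427651]), 'rotation': array([-0.05254216,  0.04873676,  0.71212192, -0.69838845])}
wrist {'fovy': 68.33536132771576, 'cx': 324.0173615776532, 'cy': 244.65105957385356, 'eye': array([0.08431106, 0.49903107, 0.37358883]), 'rotation': array([-0.12126833, -0.08681254,  0.58131753,  0.79989218])}
```

View pics/top0.png

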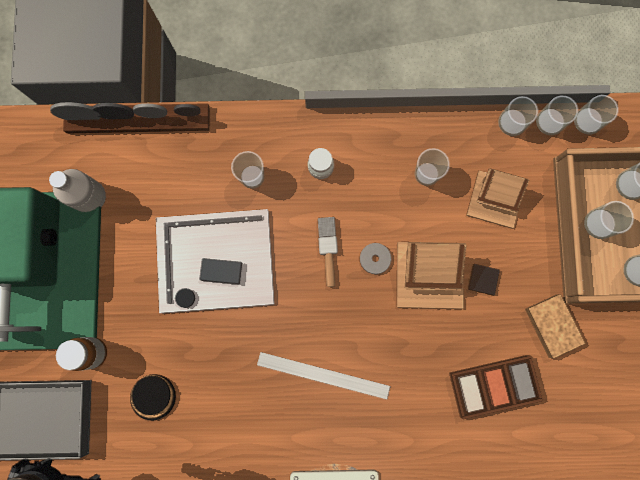

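View pics/side0.png

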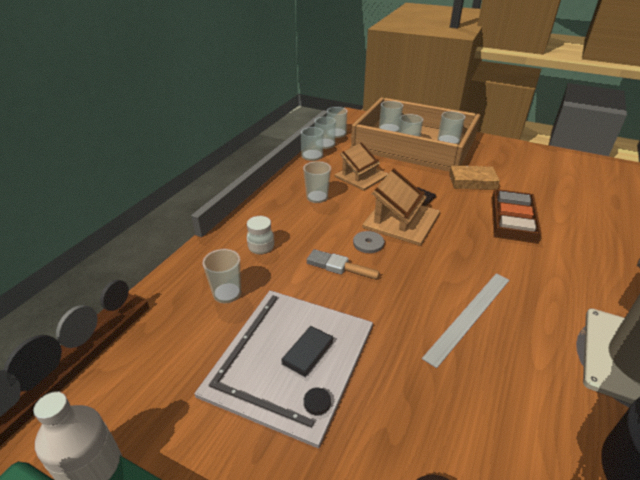

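View pics/wrist0.png

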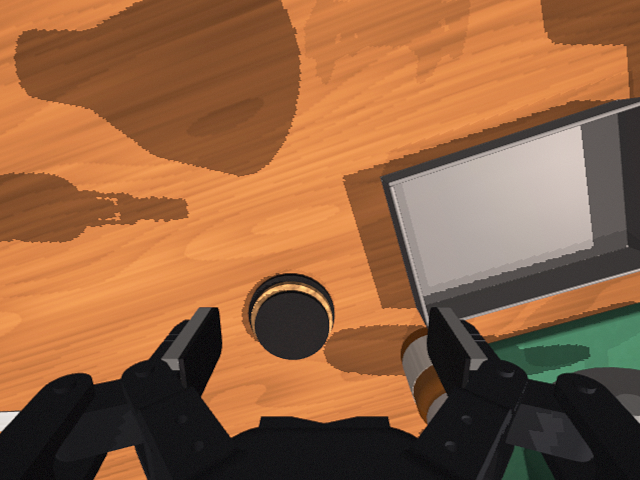

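Run:
```python
import cv2
t=cv2.imread('pics/top0.png'); s=cv2.imread('pics/side0.png')
cv2.imwrite('pics/c1.png',cv2.resize(t[200:320,145:305],None,fx=5,fy=5,interpolation=cv2.INTER_CUBIC))
cv2.imwrite('pics/c2.png',cv2.resize(t[225:325,380:510],None,fx=6,fy=6,interpolation=cv2.INTER_CUBIC))
cv2.imwrite('pics/c3.png',cv2.resize(s[155:255,345:455],None,fx=6,fy=6,interpolation=cv2.INTER_CUBIC))
```

```text
(no output)
```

View pics/c1.png

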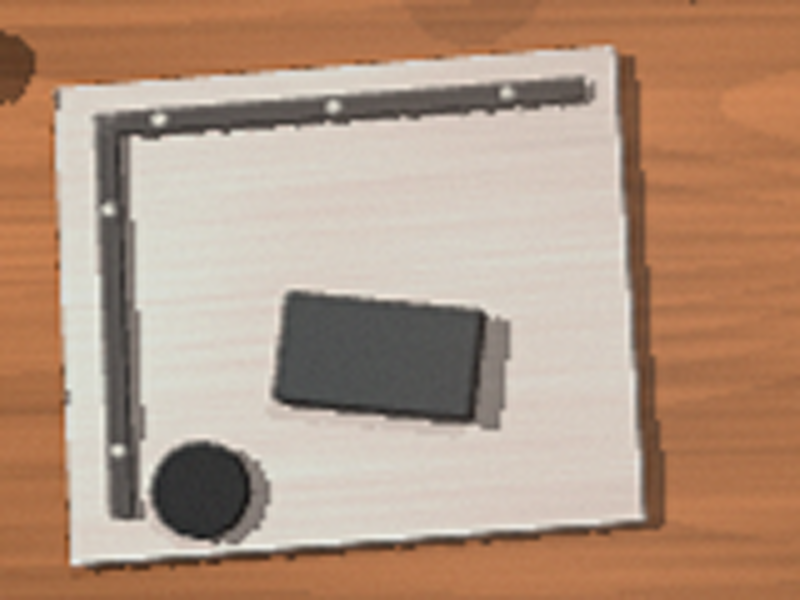

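View pics/c2.png

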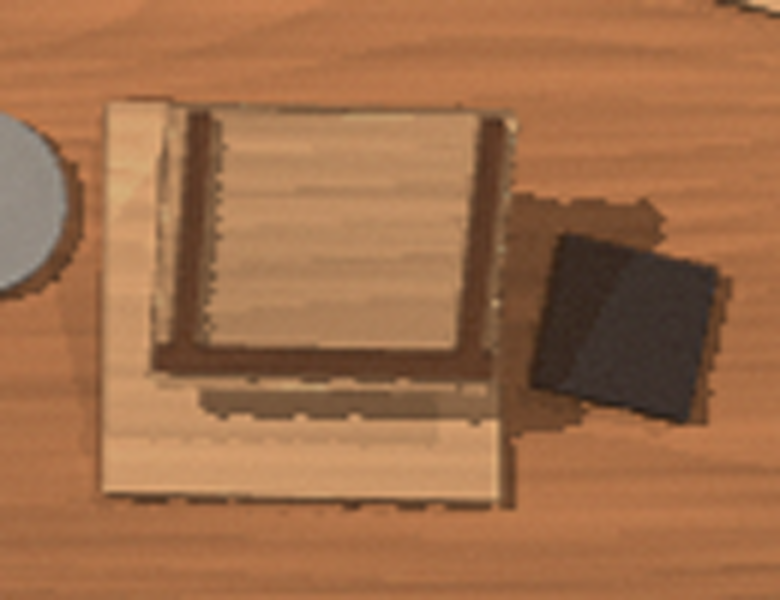

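View pics/c3.png

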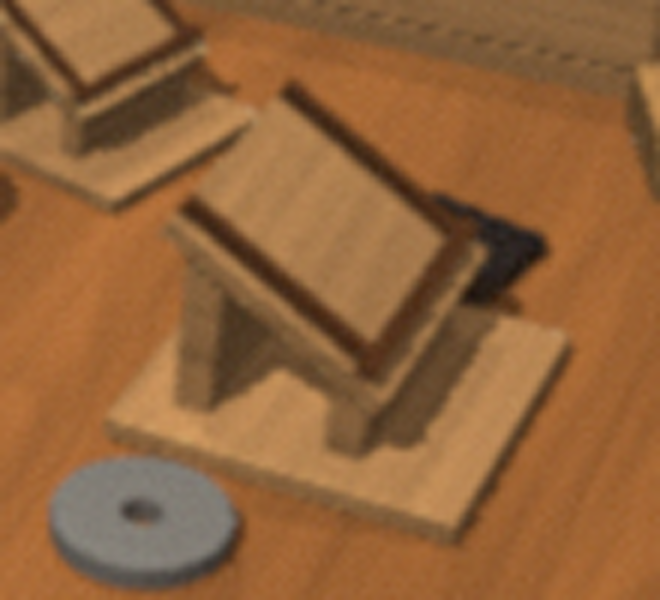

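```bash
cat > h.py <<'E'
import numpy as np, cv2
from scipy.spatial.transform import Rotation as R
def K(m): 
    f=240/np.tan(np.radians(m['fovy']/2)); return f
def unproj(m,uv,z):
    f=K(m); uv=np.atleast_2d(uv).astype(float)
    d=np.c_[(uv[:,0]-m['cx'])/f,-(uv[:,1]-m['cy'])/f,-np.ones(len(uv))]
    d=R.from_quat(m['rotation']).apply(d); e=m['eye']
    return e+d*((z-e[2])/d[:,2])[:,None]
def proj(m,P):
    f=K(m); p=R.from_quat(m['rotation']).inv().apply(np.atleast_2d(P)-m['eye'])
    return np.c_[m['cx']+f*p[:,0]/-p[:,2], m['cy']+f*p[:,1]/p[:,2]]
def crop2px(uv,ox,oy,s): return (np.atleast_2d(uv)+.5)/s-.5+np.array([ox,oy])
E
python3 - <<'E'
from h import *
from workcell import imaging
m=imaging.camera_model('top')
np.set_printoptions(precision=4,suppress=True)
P=unproj(m,crop2px([(55,90),(613,46),(645,520),(70,565)],145,200,5),.012)
print('plate',P,[np.linalg.norm(P[i]-P[i-1]) for i in range(4)],P.mean(0))
B=unproj(m,crop2px([(290,291),(487,311),(475,418),(274,402)],145,200,5),.028)
print('blank',B,[np.linalg.norm(B[i]-B[i-1]) for i in range(4)],B.mean(0))
q=unproj(m,crop2px([(105,100),(103,493),(498,497)],380,225,6),.012);print('restbase',q,np.linalg.norm(q[0]-q[1]),np.linalg.norm(q[1]-q[2]),(q[0]+q[2])/2)
# face strips inner corners: top z=.07+.067*.5+6*.866
t=unproj(m,crop2px([(185,112),(480,115)],380,225,6),.070+.0335+.006*.866)
b=unproj(m,crop2px([(200,350),(460,350)],380,225,6),.070-.0125+.0)
print('strip',t,b)
E
```

```text
plate [[0.666  0.4006 0.012 ]
 [0.6815 0.1424 0.012 ]
 [0.4629 0.1292 0.012 ]
 [0.4476 0.3893 0.012 ]] [np.float64(0.21869604833553208), np.float64(0.2586607198349899), np.float64(0.21902740043422486), np.float64(0.26060993707343527)] [0.5645 0.2654 0.012 ]
blank [[0.5684 0.2877 0.028 ]
 [0.5576 0.1985 0.028 ]
 [0.5093 0.2038 0.028 ]
 [0.5183 0.2944 0.028 ]] [np.float64(0.0505905041996401), np.float64(0.08984572468052557), np.float64(0.048551983793232334), np.float64(0.09097508872892167)] [0.5384 0.2461 0.028 ]
restbase [[ 0.5997 -0.155   0.012 ]
 [ 0.4504 -0.1489  0.012 ]
 [ 0.4461 -0.2972  0.012 ]] 0.14939528015818623 0.14834245268678597 [ 0.5229 -0.2261  0.012 ]
strip [[ 0.5812 -0.172   0.1087]
 [ 0.578  -0.2766  0.1087]] [[ 0.5003 -0.1811  0.0575]
 [ 0.4984 -0.2761  0.0575]]
```

Emit:
{"fn": "carry_out", "kwargs": {"moves": [[-0.9,1,0,0.87,1],[-0.9,1,0,0.87,1],[-0.9,1,0,0.87,1],[-0.9,1,0,0.87,1],[-0.9,1,0,0.87,1],[-0.9,1,0,0.87,1],[-0.9,1,0,0.87,1],[-0.9,1,0,0.87,1],[-0.9,1,0,0.87,1],[-0.9,1,0,0.87,1]]}}

```text
clock: 1.15
eef_pos: [0.2223, 0.3585, 0.2561]
tool_rot: [0.998, -0.056, -0.0, 0.0]
ft_force: [0.1, 0.5, -0.3]
grip_width: 0.0855
```

```bash
cat >> h.py <<'E'
def plan(o,target,yaw=None):
    """shift in tool axes (units), and roll units, from obs pose to the target TCP & tool-x yaw"""
    r=R.from_quat(o['tool_rot']); M=r.as_matrix()
    d=M.T@(np.asarray(target)-o['eef_pos'])/0.1
    y0=np.arctan2(M[1,0],M[0,0]); out=[d,None,y0]
    if yaw is not None:
        dy=(yaw-y0+np.pi/2)%np.pi-np.pi/2
        out[1]=-dy/(np.pi/2)
    return out
E
python3 - <<'E'
from h import *
from workcell import bot
o=bot.get_obs(); print(o['clock'],o['eef_pos'],o['joint_pos'],plan(o,[.538,.246,.2],-.11))
E
```

```text
1.15 [0.22228779 0.35845251 0.25607145] [ 1.01570780e+00  8.63295407e-02 -1.82360602e-01  1.30271560e+00
 -3.58602048e-06  2.69874119e+00] [array([3.26335074, 0.76353751, 0.56029453]), np.float64(-0.001424204770671029), np.float64(-0.11223713562237392)]
```

Emit:
{"fn": "carry_out", "kwargs": {"moves": [[0.5,0.12,0,0,1],[1,0.24,0,0,1],[1,0.24,0,0,1]]}}

```text
clock: 1.45
eef_pos: [0.3231, 0.3222, 0.256]
tool_rot: [0.998, -0.057, 0.001, 0.0]
ft_force: [0.1, -0.0, 0.4]
grip_width: 0.0855
```

Emit:
{"fn": "carry_out", "kwargs": {"moves": [[0.5,0.12,0,0,1],[1,0.24,0,0,1],[1,0.24,0,0,1]]}}

```text
clock: 1.75
eef_pos: [0.4196, 0.2871, 0.2556]
tool_rot: [0.998, -0.057, 0.001, 0.0]
ft_force: [-0.8, -0.4, 0.1]
grip_width: 0.085
```

Emit:
{"fn": "carry_out", "kwargs": {"moves": [[0.5,0.12,0.3,0,1],[1,0.24,0.56,0,1],[1,0.24,0.56,0,1],[1,0.24,0.56,0,1]]}}

```text
clock: 2.15
eef_pos: [0.5123, 0.2528, 0.1979]
tool_rot: [0.998, -0.056, -0.002, 0.001]
ft_force: [-0.8, -0.5, -0.0]
grip_width: 0.0856
```

Run:
```python
from h import *
from workcell import bot,imaging
m=imaging.camera_model('wrist'); im=imaging.camera('wrist')
o=bot.get_obs(); print(o['clock'],o['eef_pos'],o['joint_pos'],plan(o,[.538,.246,.2],-.11)); print(m)
cv2.imwrite('pics/w1.png',im[:,:,::-1])
```

```text
2.2 [0.51157925 0.2536057  0.19924922] [4.59852452e-01 4.12055092e-01 9.73015276e-02 1.25925842e+00
 7.67079468e-04 2.14201676e+00] [array([ 0.27099897,  0.04623067, -0.00830278]), np.float64(-0.0008727564089921442), np.float64(-0.11137092256143159)]
{'fovy': 68.33536132771576, 'cx': 324.0173615776532, 'cy': 244.65105957385356, 'eye': array([0.52193617, 0.32848668, 0.3158779 ]), 'rotation': array([-0.1499747 ,  0.01032838, -0.05449656,  0.98713274])}
```

View pics/w1.png

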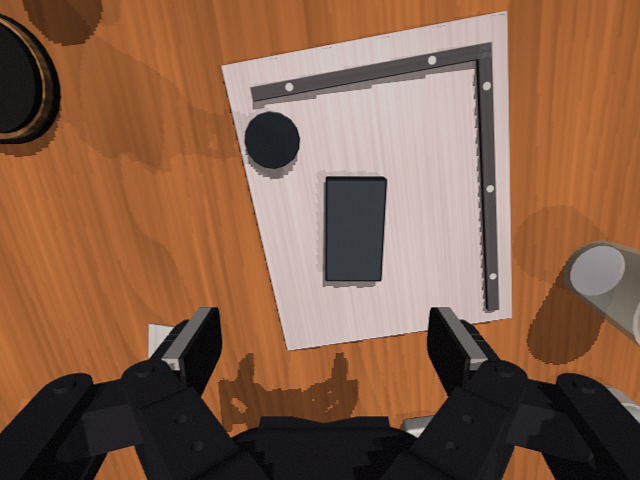

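Run:
```python
from h import *
im=cv2.imread('pics/w1.png')
cv2.imwrite('pics/c4.png',cv2.resize(im[165:300,300:420],None,fx=5,fy=5,interpolation=cv2.INTER_CUBIC)[:600])
cv2.imwrite('pics/c5.png',cv2.resize(im[5:125,440:520],None,fx=5,fy=5,interpolation=cv2.INTER_CUBIC))
```

```text
(no output)
```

View pics/c4.png

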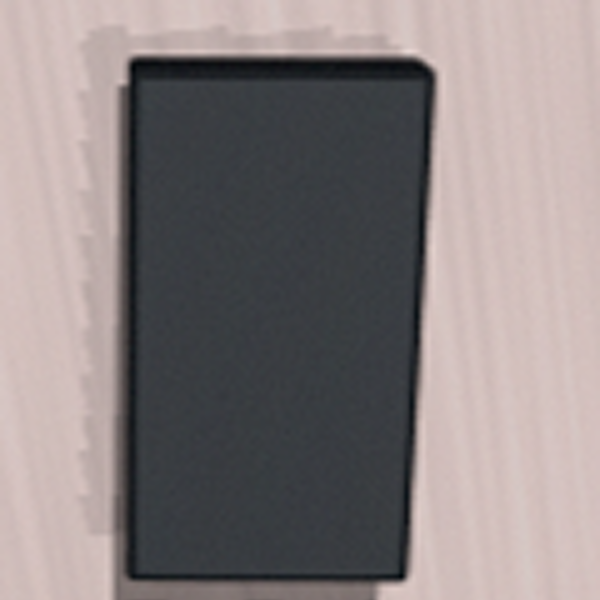

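View pics/c5.png

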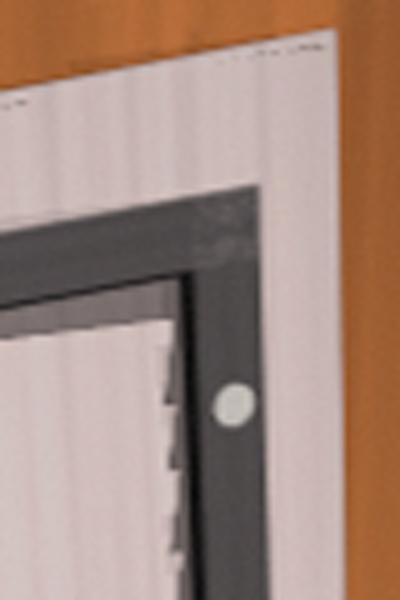

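Run:
```python
from h import *
np.set_printoptions(precision=4,suppress=True)
m={'fovy': 68.33536132771576, 'cx': 324.0173615776532, 'cy': 244.65105957385356, 'eye': np.array([0.52193617, 0.32848668, 0.3158779 ]), 'rotation': np.array([-0.1499747 ,  0.01032838, -0.05449656,  0.98713274])}
B=unproj(m,crop2px([(133,78),(430,80),(404,577),(130,577)],300,165,5),.028)
print(B,[np.linalg.norm(B[i]-B[i-1]) for i in range(4)],B.mean(0)); d=B[0]+B[1]-B[2]-B[3]; print('yaw',np.arctan2(-d[0],d[1]))
c=unproj(m,crop2px([(182,272)],440,5,5),.018)[0]; print('rail inner corner',c)
P=unproj(m,[(222.5,66),(507,11.5),(511,317.5),(289,349.5)],.012); print(P,[np.linalg.norm(P[i]-P[i-1]) for i in range(4)],P.mean(0))
y=P[1]-P[2]; y2=P[0]-P[3]; x=P[1]-P[0]
print([np.arctan2(-y[0],y[1]),np.arctan2(-y2[0],y2[1]),np.arctan2(x[1],x[0])])
for ctr in (P.mean(0),):
  for a in (.059,):
    Rm=np.array([[np.cos(a),-np.sin(a)],[np.sin(a),np.cos(a)]]); print('home',ctr[:2]+Rm@[.06,.055], 'from rail corner',c[:2]+Rm@[-.025,-.045])
```

```text
[[0.5186 0.2935 0.028 ]
 [0.5662 0.2879 0.028 ]
 [0.5565 0.2018 0.028 ]
 [0.5086 0.207  0.028 ]] [np.float64(0.08705248486813881), np.float64(0.047915408915342204), np.float64(0.08667287663046411), np.float64(0.04819628571883153)] [0.5375 0.2475 0.028 ]
yaw -0.11353567865050433
rail inner corner [0.6412 0.3702 0.018 ]
[[0.4478 0.388  0.012 ]
 [0.666  0.4006 0.012 ]
 [0.6805 0.1422 0.012 ]
 [0.4637 0.1301 0.012 ]] [np.float64(0.25839808756733607), np.float64(0.21854197459715693), np.float64(0.2587844568045664), np.float64(0.21716060254712166)] [0.5645 0.2652 0.012 ]
[np.float64(0.0560345496742422), np.float64(0.061379690471063834), np.float64(0.05745140015577884)]
home [0.6211 0.3237] from rail corner [0.6189 0.3238]
```

Emit:
{"fn": "carry_out", "kwargs": {"moves": [[0.27,0.036,0.4,0,1],[0.27,0.036,0.8,0,1],[0.27,0.036,1,0,1],[0.27,0.036,1,0,1]]}}

```text
clock: 2.6
eef_pos: [0.5352, 0.2473, 0.0979]
tool_rot: [0.999, -0.054, -0.003, 0.001]
ft_force: [-0.2, -0.0, 0.4]
grip_width: 0.0852
```

Run:
```python
from h import *
from workcell import bot,imaging
np.set_printoptions(precision=4,suppress=True)
m=imaging.camera_model('wrist'); im=imaging.camera('wrist')
o=bot.get_obs(); print(o['clock'],o['eef_pos'],plan(o,[.538,.247,.043],-.112)); print(m)
cv2.imwrite('pics/w2.png',im[:,:,::-1])
```

```text
2.65 [0.5369 0.2479 0.1002] [array([0.0139, 0.0075, 0.5718]), np.float64(0.0018075716342280763), np.float64(-0.10916067311653599)]
{'fovy': 68.33536132771576, 'cx': 324.0173615776532, 'cy': 244.65105957385356, 'eye': array([0.5449, 0.3231, 0.2158]), 'rotation': array([-0.1504,  0.0112, -0.0526,  0.9872])}
```

View pics/w2.png

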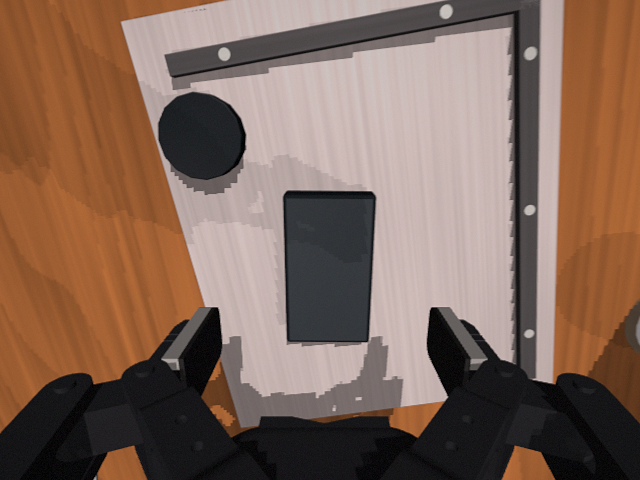

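Emit:
{"fn": "carry_out", "kwargs": {"moves": [[0.01,0.007,0.3,0,1],[0.01,0.007,0.5,0,1],[0.01,0.007,0.57,0,1],[0.01,0.007,0.57,0,1],[0.01,0.007,0.57,0,0.3]]}}

```text
clock: 3.15
eef_pos: [0.5409, 0.2473, 0.0455]
tool_rot: [0.998, -0.055, 0.001, -0.001]
ft_force: [-0.1, 0.2, -0.2]
grip_width: 0.0733
```

Run:
```python
from h import *
from workcell import bot,imaging
np.set_printoptions(precision=4,suppress=True)
im=imaging.camera('wrist')
im2=imaging.camera('side')
o=bot.get_obs(); print(o['clock'],o['eef_pos'],o['grip_width'],o['ft_force'])
cv2.imwrite('pics/w3.png',im[:,:,::-1])
cv2.imwrite('pics/s3.png',cv2.resize(im2[250:450,180:400,::-1],None,fx=3,fy=3,interpolation=cv2.INTER_CUBIC))
```

```text
3.25 [0.541  0.2471 0.0453] 0.05875325225509724 [ 0.8106 -0.3366 -0.2609]
```

View pics/w3.png

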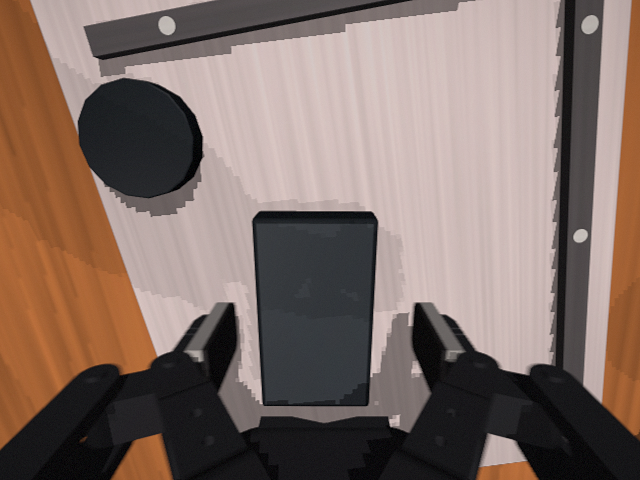

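View pics/s3.png

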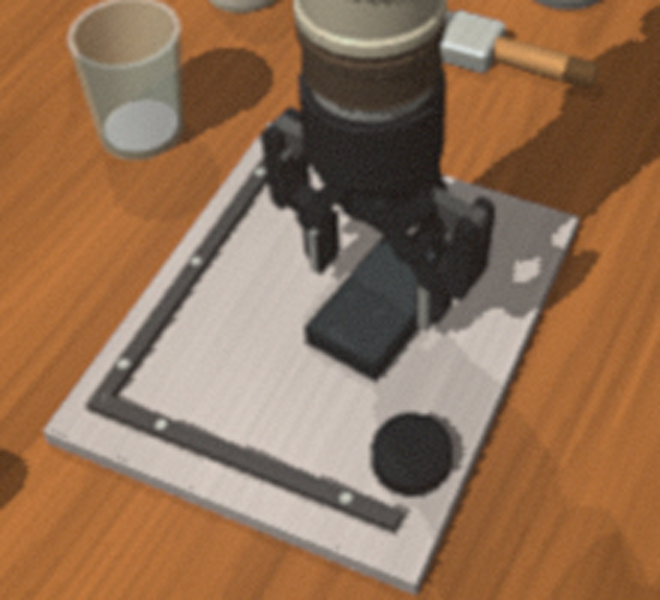

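Emit:
{"fn": "carry_out", "kwargs": {"moves": [[0,0,0,0,-0.5],[0,0,0,0,-0.5],[0,0,0,0,-0.5],[0,0,0,0,-0.5]]}}

```text
clock: 3.65
eef_pos: [0.5407, 0.247, 0.0455]
tool_rot: [0.998, -0.056, 0.001, -0.001]
ft_force: [-2.1, 1.0, 5.3]
grip_width: 0.0478
```

Run:
```python
from h import *
from workcell import bot,imaging
np.set_printoptions(precision=4,suppress=True)
im=imaging.camera('wrist')
im2=imaging.camera('side')
o=bot.get_obs(); print(o['clock'],o['eef_pos'],o['grip_width'],o['ft_force'])
print(plan(o,[.6205,.3237,.0453],.058))
cv2.imwrite('pics/w4.png',im[:,:,::-1])
cv2.imwrite('pics/s4.png',cv2.resize(im2[290:390,250:370,::-1],None,fx=5,fy=5,interpolation=cv2.INTER_CUBIC))
```

```text
3.75 [0.5407 0.247  0.0455] 0.04756662019819665 [-1.7481  0.0541  7.321 ]
[array([ 0.7077, -0.8511,  0.0051]), np.float64(-0.10789416609201001), np.float64(-0.11147975977992775)]
```

View pics/w4.png

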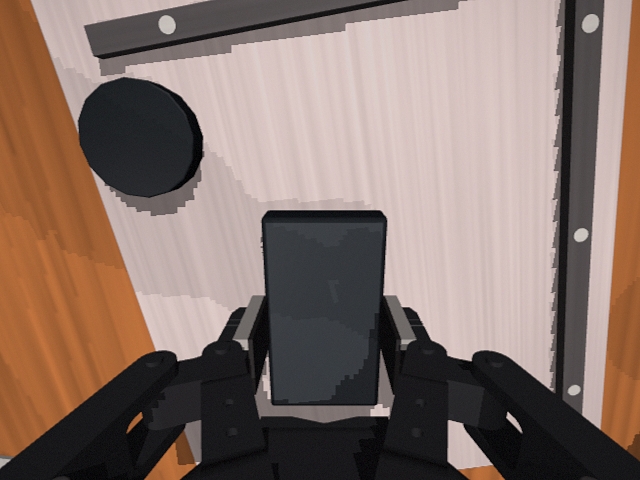

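View pics/s4.png

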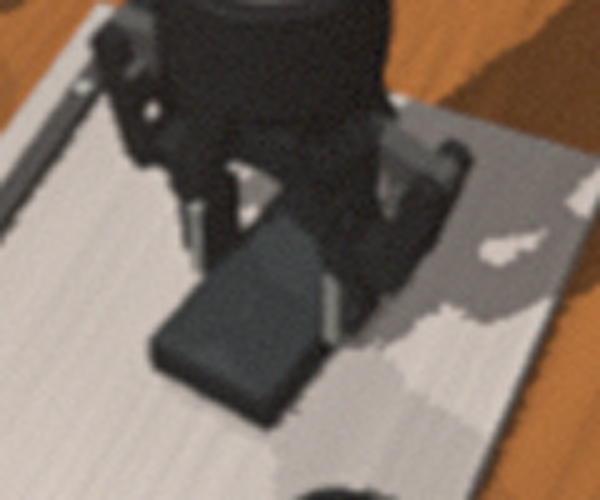

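Emit:
{"fn": "carry_out", "kwargs": {"moves": [[0.06,-0.07,0,-0.01,-0.5],[0.12,-0.14,0,-0.02,-0.5],[0.18,-0.21,0,-0.03,-0.5],[0.24,-0.28,0,-0.04,-0.5],[0.3,-0.35,0,-0.055,-0.5],[0.36,-0.43,0,-0.07,-0.5],[0.42,-0.51,0,-0.085,-0.5],[0.48,-0.58,0,-0.1,-0.5],[0.54,-0.65,0,-0.108,-0.5],[0.59,-0.72,0,-0.108,-0.5],[0.63,-0.77,0,-0.108,-0.5],[0.66,-0.81,0,-0.108,-0.5],[0.66,-0.81,0,-0.108,-0.5]]}}

```text
clock: 5.05
eef_pos: [0.6149, 0.3188, 0.0455]
tool_rot: [1.0, 0.029, 0.001, 0.001]
ft_force: [-2.7, -3.1, 7.0]
grip_width: 0.0474
```

Run:
```python
from h import *
from workcell import bot,imaging
np.set_printoptions(precision=4,suppress=True)
m=imaging.camera_model('wrist'); im=imaging.camera('wrist')
o=bot.get_obs(); print(o['clock'],o['eef_pos'],o['grip_width'],o['ft_force'])
print(plan(o,[.6205,.3237,.0453],.058)); print(m)
cv2.imwrite('pics/w5.png',im[:,:,::-1])
```

```text
5.1 [0.615  0.3188 0.0456] 0.04743560862413771 [-2.6338 -2.2079  6.9   ]
[array([ 0.058 , -0.046 ,  0.0025]), np.float64(-0.0004145333184620695), np.float64(0.05734885258602564)]
{'fovy': 68.33536132771576, 'cx': 324.0173615776532, 'cy': 244.65105957385356, 'eye': array([0.6112, 0.3947, 0.1635]), 'rotation': array([-0.1498, -0.0049,  0.0291,  0.9883])}
```

View pics/w5.png

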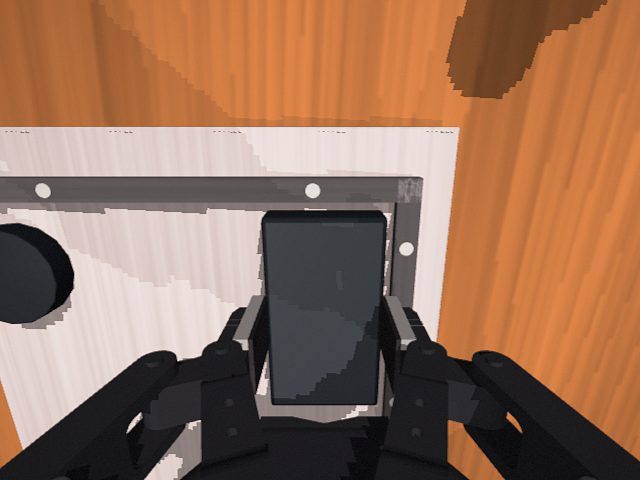

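Emit:
{"fn": "carry_out", "kwargs": {"moves": [[0.01,-0.01,0,0,-0.5],[0.02,-0.02,0,0,-0.5],[0.03,-0.03,0,0,-0.5],[0.04,-0.04,0,0,-0.5],[0.045,-0.05,0,0,-0.5],[0.05,-0.055,0,0,-0.5],[0.05,-0.055,0,0,-0.5]]}}

```text
clock: 5.8
eef_pos: [0.6188, 0.3231, 0.0455]
tool_rot: [1.0, 0.028, -0.0, 0.002]
ft_force: [-5.8, -6.1, 8.3]
grip_width: 0.0473
```

Run:
```python
from h import *
from workcell import bot,imaging
np.set_printoptions(precision=4,suppress=True)
m=imaging.camera_model('wrist'); im=imaging.camera('wrist')
o=bot.get_obs(); print(o['clock'],o['eef_pos'],o['grip_width'],o['ft_force'])
cv2.imwrite('pics/w6.png',cv2.resize(im[165:325,240:440,::-1],None,fx=3,fy=3,interpolation=cv2.INTER_CUBIC))
```

```text
5.85 [0.6188 0.3232 0.0455] 0.047815284724014 [-5.0145 -6.6328  9.0263]
```

View pics/w6.png

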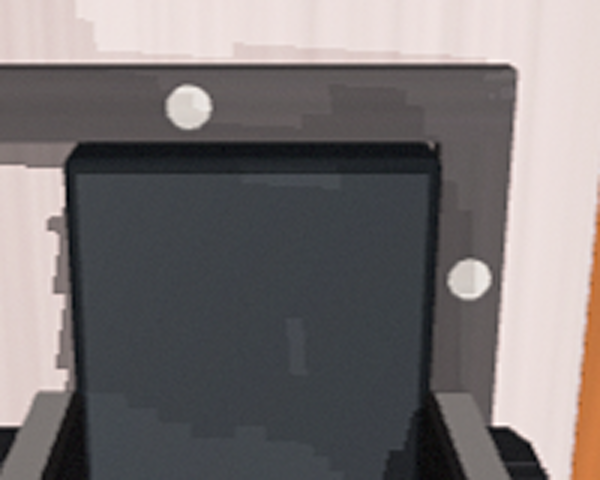

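Emit:
{"fn": "carry_out", "kwargs": {"moves": [[0.01,-0.01,0,0,-0.5],[0.02,-0.02,0,0,-0.5],[0.03,-0.03,0,0,-0.5],[0.03,-0.03,0,0,-0.5],[0.03,-0.03,0,0,-0.5]]}}

```text
clock: 6.35
eef_pos: [0.619, 0.3234, 0.0455]
tool_rot: [1.0, 0.028, -0.003, 0.004]
ft_force: [-12.0, -13.9, 15.2]
grip_width: 0.0474
```

Emit:
{"fn": "carry_out", "kwargs": {"moves": [[-0.01,0.01,0,0,-0.5],[-0.015,0.015,0,0,-0.5],[-0.015,0.015,0,0,0.2],[-0.015,0.015,0,0,0.6],[-0.015,0.015,0,0,0.6],[-0.015,0.015,0,0,0.6],[-0.015,0.015,0,0,0.6],[-0.015,0.015,0,0,0.6],[-0.015,0.015,0,0,0.6]]}}

```text
clock: 7.25
eef_pos: [0.6205, 0.327, 0.0431]
tool_rot: [1.0, 0.029, -0.0, -0.0]
ft_force: [0.1, 0.2, 0.7]
grip_width: 0.0682
```

Run:
```python
from h import *
from workcell import bot,imaging
np.set_printoptions(precision=4,suppress=True)
m=imaging.camera_model('wrist'); im=imaging.camera('wrist')
o=bot.get_obs(); print(o['clock'],o['eef_pos'],o['grip_width'],o['ft_force'],m)
cv2.imwrite('pics/w7f.png',im[:,:,::-1])
cv2.imwrite('pics/w7.png',cv2.resize(im[165:325,240:440,::-1],None,fx=3,fy=3,interpolation=cv2.INTER_CUBIC))
```

```text
7.3 [0.6206 0.3269 0.0432] 0.06850266559368247 [ 0.0174  0.1675 -0.5338] {'fovy': 68.33536132771576, 'cx': 324.0173615776532, 'cy': 244.65105957385356, 'eye': array([0.6169, 0.4028, 0.1612]), 'rotation': array([-0.1492, -0.0044,  0.0296,  0.9884])}
```

View pics/w7.png

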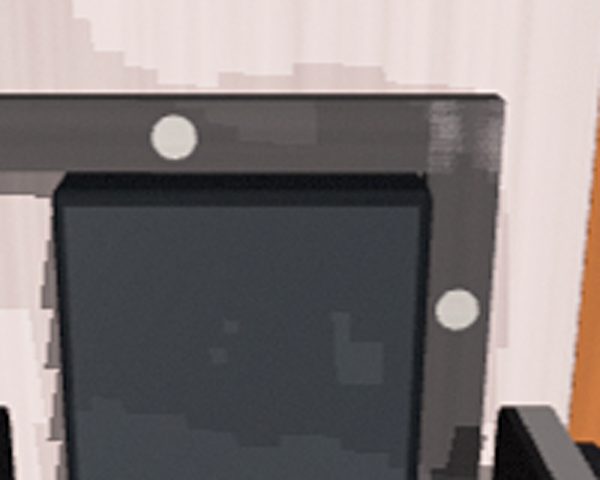

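View pics/w7f.png

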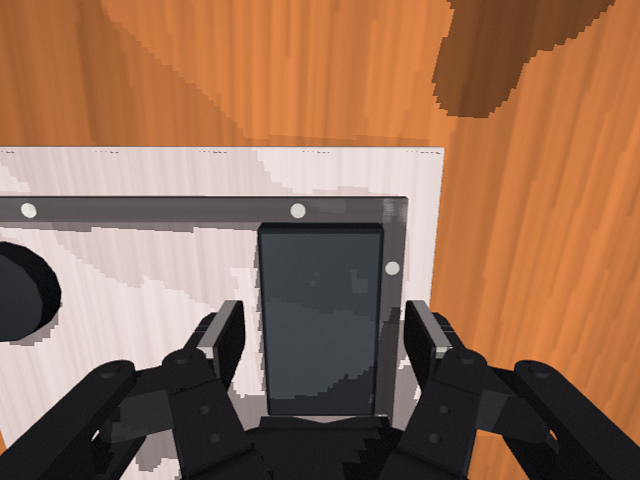

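Emit:
{"fn": "carry_out", "kwargs": {"moves": [[0,0.03,0.02,0,0.6],[0,0.03,0.02,0,0.3],[0,0.03,0.02,0,0],[0,0.03,0.02,0,-0.5],[0,0.03,0.02,0,-0.5],[0,0.03,0.02,0,-0.5],[0,0.03,0.02,0,-0.5]]}}

```text
clock: 8.0
eef_pos: [0.62, 0.3234, 0.0415]
tool_rot: [1.0, 0.029, -0.001, 0.0]
ft_force: [-4.7, -2.3, 5.6]
grip_width: 0.048
```

Run:
```python
from h import *
from workcell import bot,imaging
np.set_printoptions(precision=4,suppress=True)
m=imaging.camera_model('wrist'); im=imaging.camera('wrist');im2=imaging.camera('side')
o=bot.get_obs(); print(o['clock'],o['eef_pos'],o['grip_width'],o['ft_force'])
cv2.imwrite('pics/w8f.png',im[:,:,::-1])
cv2.imwrite('pics/s8.png',cv2.resize(im2[290:410,180:320,::-1],None,fx=5,fy=5,interpolation=cv2.INTER_CUBIC))
```

```text
8.1 [0.62   0.3234 0.0415] 0.04812151849132095 [-4.9299 -2.7317  5.1913]
```

View pics/w8f.png

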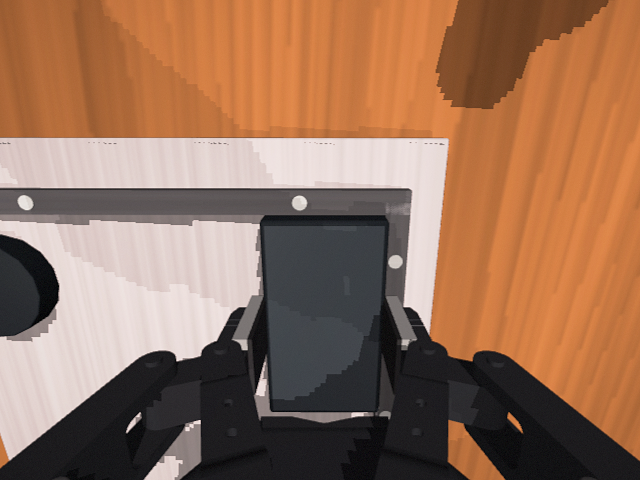

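View pics/s8.png

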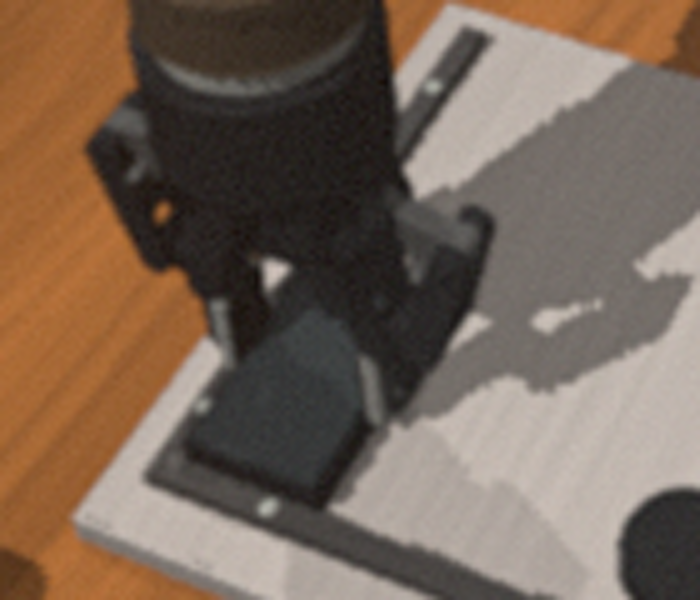

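Emit:
{"fn": "carry_out", "kwargs": {"moves": [[0,0,-0.05,0,-0.5],[0,0,-0.15,0,-0.5],[0,0,-0.3,0,-0.5],[0,0,-0.5,0,-0.5],[0,0,-0.7,0,-0.5],[0,0,-0.9,0,-0.5],[0,0,-1,0,-0.5],[0,0,-1,0,-0.5]]}}

```text
clock: 8.9
eef_pos: [0.6224, 0.3247, 0.1447]
tool_rot: [1.0, 0.029, 0.003, -0.001]
ft_force: [0.5, -0.1, -1.5]
grip_width: 0.0484
```

Run:
```python
from h import *
from workcell import bot,imaging
np.set_printoptions(precision=4,suppress=True)
im=imaging.camera('wrist');im2=imaging.camera('side')
o=bot.get_obs(); print(o['clock'],o['eef_pos'],o['grip_width'],o['ft_force'],o['joint_pos'])
print(plan(o,[.575,-.226,.25],-.03))
cv2.imwrite('pics/w9.png',im[:,:,::-1])
cv2.imwrite('pics/s9.png',im2[:,:,::-1])
```

```text
9.0 [0.6208 0.3238 0.1412] 0.04790201906922918 [ 0.0638  0.4376 -2.6662] [0.4808 0.7065 0.4414 1.3055 0.     1.9936]
[array([-0.7756,  5.4624, -1.0887]), np.float64(0.05603551230198537), np.float64(0.05802037689402892)]
```

View pics/w9.png

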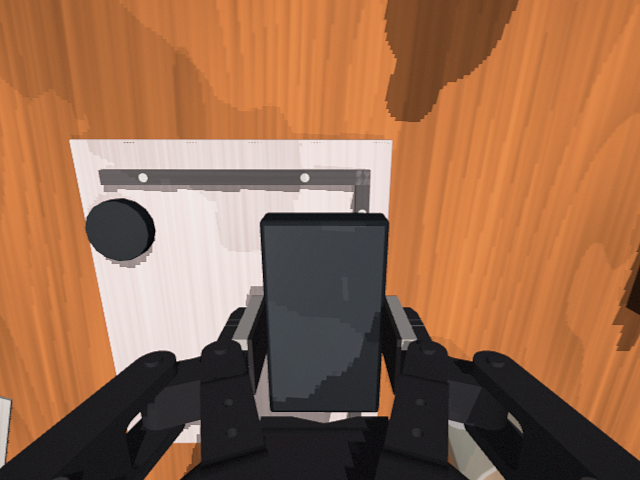

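View pics/s9.png

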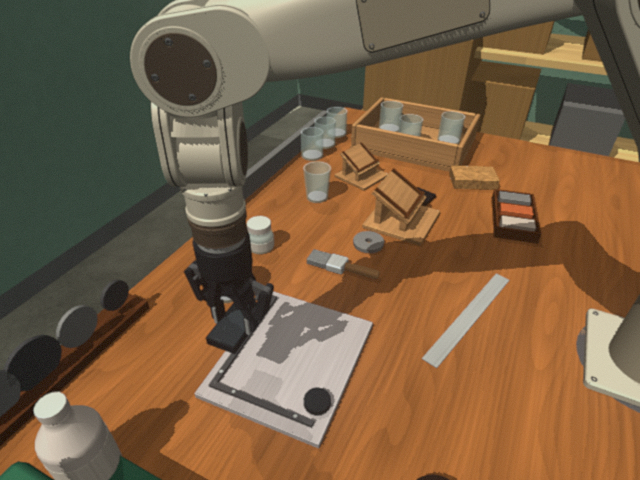

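Emit:
{"fn": "carry_out", "kwargs": {"moves": [[0,0.2,-0.3,0,-0.5],[0,0.5,-0.6,0,-0.5],[-0.1,0.8,-1,0.03,-0.5],[-0.2,1,-1,0.056,-0.5]]}}

```text
clock: 9.4
eef_pos: [0.6088, 0.2218, 0.2462]
tool_rot: [1.0, -0.016, 0.004, -0.001]
ft_force: [1.5, 0.1, -1.2]
grip_width: 0.0481
```

Emit:
{"fn": "carry_out", "kwargs": {"moves": [[0,0.35,0,0,-0.5],[0,0.7,0,0,-0.5],[0,1,0,0,-0.5]]}}

```text
clock: 9.7
eef_pos: [0.6026, 0.1212, 0.2398]
tool_rot: [1.0, -0.015, -0.001, 0.0]
ft_force: [0.2, -0.1, -2.6]
grip_width: 0.0476
```

Emit:
{"fn": "carry_out", "kwargs": {"moves": [[0,0.35,0,0,-0.5],[0,0.7,0,0,-0.5],[0,1,0,0,-0.5]]}}

```text
clock: 10.0
eef_pos: [0.5997, 0.0211, 0.2397]
tool_rot: [1.0, -0.015, -0.001, 0.0]
ft_force: [-0.2, -0.1, -2.3]
grip_width: 0.0479
```

Emit:
{"fn": "carry_out", "kwargs": {"moves": [[0,0.35,0,0,-0.5],[0,0.7,0,0,-0.5],[0,1,0,0,-0.5]]}}

```text
clock: 10.3
eef_pos: [0.5967, -0.0787, 0.2396]
tool_rot: [1.0, -0.015, -0.001, -0.0]
ft_force: [0.1, 0.2, -1.1]
grip_width: 0.0479
```

Emit:
{"fn": "carry_out", "kwargs": {"moves": [[0,0.35,0,0,-0.5],[0,0.7,0,0,-0.5],[0,1,0,0,-0.5]]}}

```text
clock: 10.6
eef_pos: [0.5937, -0.1786, 0.2395]
tool_rot: [1.0, -0.015, -0.001, -0.0]
ft_force: [0.3, 0.7, -2.3]
grip_width: 0.0481
```

Emit:
{"fn": "carry_out", "kwargs": {"moves": [[0,0.35,0,0,-0.5],[0,0.7,0,0,-0.5],[0,1,0,0,-0.5]]}}

```text
clock: 10.9
eef_pos: [0.5907, -0.2785, 0.2394]
tool_rot: [1.0, -0.015, -0.001, -0.0]
ft_force: [0.5, 0.1, -1.9]
grip_width: 0.0479
```

Run:
```python
from h import *
from workcell import bot,imaging
np.set_printoptions(precision=5,suppress=True)
m=imaging.camera_model('wrist'); im=imaging.camera('wrist')
o=bot.get_obs(); print(o['clock'],o['eef_pos'],o['grip_width'],o['ft_force'],o['joint_pos'])
print(plan(o,[.575,-.32,.25],-.03)); print(m)
cv2.imwrite('pics/w10.png',im[:,:,::-1])
```

```text
10.95 [ 0.59003 -0.28356  0.23897] 0.04814193295591569 [ 1.64185 -3.71413 -1.66503] [-0.44631  0.56835  0.45178  1.4557  -0.00395  1.15991]
[array([-0.1376 ,  0.36986, -0.10873]), np.float64(-0.0034538734139663353), np.float64(-0.035425331671872756)]
{'fovy': 68.33536132771576, 'cx': 324.0173615776532, 'cy': 244.65105957385356, 'eye': array([ 0.59405, -0.20274,  0.35754]), 'rotation': array([-0.14875,  0.00358, -0.01416,  0.98877])}
```

View pics/w10.png

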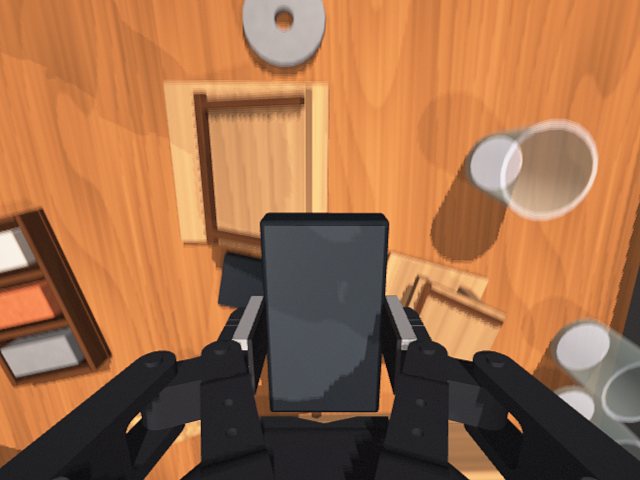

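Emit:
{"fn": "carry_out", "kwargs": {"moves": [[-0.1,0.2,0,0,-0.5],[-0.2,0.45,0,0,-0.5],[-0.2,0.45,0,0,-0.5],[-0.2,0.45,0,0,-0.5],[-0.2,0.45,0,0,-0.5]]}}

```text
clock: 11.45
eef_pos: [0.5703, -0.3205, 0.2404]
tool_rot: [1.0, -0.015, -0.001, -0.001]
ft_force: [-0.3, 0.5, -2.3]
grip_width: 0.0477
```

Run:
```python
from h import *
from workcell import bot,imaging
np.set_printoptions(precision=5,suppress=True)
m=imaging.camera_model('wrist'); im=imaging.camera('wrist')
o=bot.get_obs(); print(o['clock'],o['eef_pos'],o['joint_vel'])
print(m); np.save('m11.npy',m,allow_pickle=True)
cv2.imwrite('pics/w11.png',im[:,:,::-1])
cv2.imwrite('pics/c11.png',cv2.resize(im[30:230,150:370,::-1],None,fx=3.5,fy=3,interpolation=cv2.INTER_CUBIC))
```

```text
11.5 [ 0.57049 -0.32028  0.24067] [ 0.00733 -0.00449  0.00463  0.00113 -0.00219 -0.0024 ]
{'fovy': 68.33536132771576, 'cx': 324.0173615776532, 'cy': 244.65105957385356, 'eye': array([ 0.57331, -0.2447 ,  0.35857]), 'rotation': array([-0.14867,  0.00272, -0.01359,  0.98879])}
```

View pics/c11.png

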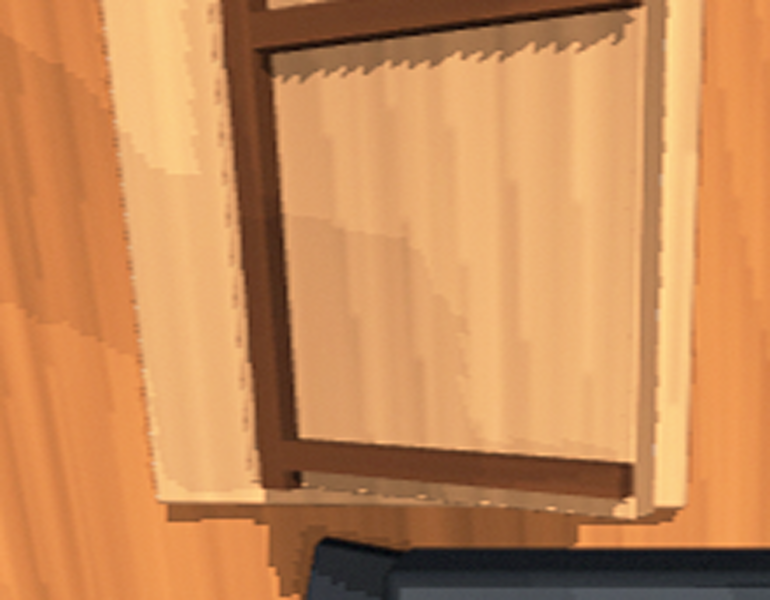

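```bash
cat >> h.py <<'E'
def facepts(P,X,Y,yaw,z=.07):
    P=np.atleast_2d(P).astype(float)
    A=R.from_euler('z',yaw).as_matrix()@R.from_euler('y',-np.pi/6).as_matrix()
    return (A@P.T).T+np.array([X,Y,z])
E
python3 - <<'E'
from h import *
from scipy.optimize import least_squares
np.set_printoptions(precision=4,suppress=True)
m=np.load('m11.npy',allow_pickle=True).item()
F=np.array([(-25,-48,0),(67,-48,0),(-25,48,0),(67,48,0)])/1000
c=np.array([(298,440),(638,463),(272,52),(640,8)],float)
px=(c+.5)/[3.5,3]-.5+[150,30]
print(R.from_euler('y',-np.pi/6).apply([1,0,0]))
for free in (0,1):
    fn=lambda p:(proj(m,facepts(F,p[0],p[1],p[2],p[3] if free else .07))-px).ravel()
    r=least_squares(fn,[.53,-.226,-.03,.07],x_scale=[.01,.01,.01,.01]); print(r.x,r.fun.reshape(-1,2))
# top cam check
from workcell import imaging
mt=imaging.camera_model('top')
X,Y,yw=least_squares(lambda p:(proj(m,facepts(F,*p))-px).ravel(),[.53,-.226,-.03]).x
print(proj(mt,facepts(F,X,Y,yw)), facepts(F,X,Y,yw))
print((proj(mt,facepts(F,X,Y,yw))-[380,225]+.5)*6-.5)
E
```

```text
[0.866 0.    0.5  ]
[ 0.5208 -0.2275 -0.0364  0.07  ] [[ 0.498  -0.5262]
 [-0.9353 -0.2608]
 [-0.279   1.0137]
 [ 0.6877 -0.2836]]
[ 0.5209 -0.2276 -0.0365  0.0709] [[ 0.3396 -0.3088]
 [-0.8082  0.0304]
 [-0.468   0.8603]
 [ 0.8524 -0.513 ]]
[[455.6476 283.3697]
 [459.5899 244.5293]
 [411.8327 282.628 ]
 [414.6226 243.7944]] [[ 0.4974 -0.2747  0.0575]
 [ 0.5771 -0.2776  0.1035]
 [ 0.5009 -0.1788  0.0575]
 [ 0.5806 -0.1817  0.1035]]
[[456.3856 352.7184]
 [480.0394 119.6757]
 [193.496  348.2682]
 [210.2358 115.2665]]
```

Run:
```python
import cv2
im=cv2.imread('pics/w11.png')
cv2.imwrite('pics/c12.png',cv2.resize(im[200:425,240:410],None,fx=4,fy=2.6,interpolation=cv2.INTER_CUBIC))
```

View pics/c12.png

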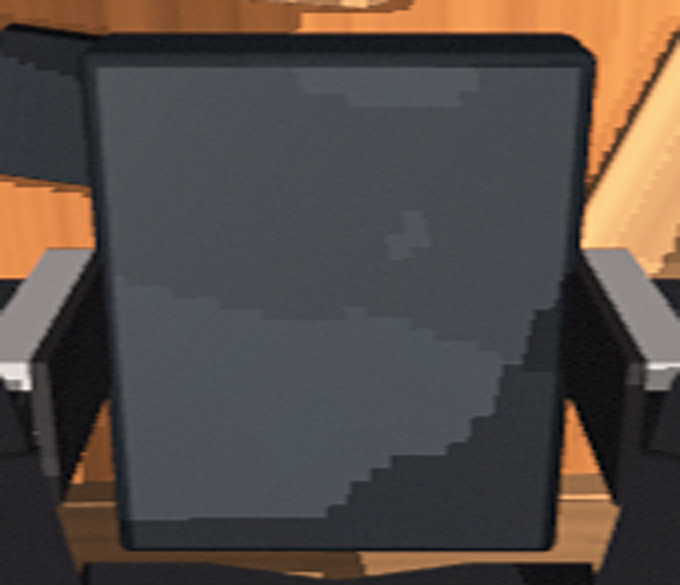

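Run:
```python
from h import *
np.set_printoptions(precision=4,suppress=True)
m=np.load('m11.npy',allow_pickle=True).item()
eef=np.array([ 0.57049,-0.32028,0.24067]); yaw=-.0305
q=R.from_euler('z',yaw)*R.from_euler('x',np.pi)
T=lambda p: eef+q.apply(np.atleast_2d(p))
for d in (25,22,19,16,13): 
    pr=proj(m,T([[-.025,-.011,d/1000],[-.030,-.011,d/1000],[.025,-.011,d/1000]])); print(d,((pr-[240,200]+.5)*[4,2.6]-.5))
# blank top corners crop
c=np.array([(97,68),(582,68),(553,549),(128,549)],float); px=(c+.5)/[4,2.6]-.5+[240,200]
for top in (.010,.0135,.017):
    B=unproj(m,px,eef[2]-top); b=q.inv().apply(B-eef); print(top,b*1000,[np.linalg.norm(B[i]-B[i-1])*1000 for i in range(4)],b.mean(0)*1000)
```

```text
25 [[105.7159 233.0818]
 [ 60.2735 232.9891]
 [560.2129 234.0095]]
22 [[101.3259 240.5732]
 [ 55.0305 240.4786]
 [564.356  241.5194]]
19 [[ 96.7679 248.3513]
 [ 49.5869 248.2548]
 [568.6577 249.3168]]
16 [[ 92.0322 256.4328]
 [ 43.9309 256.3343]
 [573.1272 257.4184]]
13 [[ 87.1079 264.8358]
 [ 38.0498 264.7352]
 [577.7746 265.8424]]
0.01 [[-21.9642 -43.5295  10.    ]
 [ 23.1868 -43.6716  10.    ]
 [ 24.4979  40.5679  10.    ]
 [-22.5135  40.7575  10.    ]] [np.float64(84.28875409938647), np.float64(45.151160361496565), np.float64(84.2497246376196), np.float64(47.011767334646535)] [ 0.8018 -1.469  10.    ]
0.0135 [[-22.5794 -42.6512  13.5   ]
 [ 23.8071 -42.7972  13.5   ]
 [ 25.1541  43.7475  13.5   ]
 [-23.1437  43.9423  13.5   ]] [np.float64(86.59526971609449), np.float64(46.38669714928079), np.float64(86.55517223447093), np.float64(48.298218613764426)] [ 0.8095  0.5604 13.5   ]
0.017 [[-23.1946 -41.7728  17.    ]
 [ 24.4274 -41.9227  17.    ]
 [ 25.8103  46.9271  17.    ]
 [-23.774   47.1271  17.    ]] [np.float64(88.90178533280253), np.float64(47.6222339370648), np.float64(88.86061983132223), np.float64(49.58466989288221)] [ 0.8172  2.5897 17.    ]
```

Emit:
{"fn": "carry_out", "kwargs": {"moves": [[0,-0.3,0,0,-0.5],[0,-0.65,0,0,-0.5],[0.1,-1,0,0,-0.5]]}}

```text
clock: 11.8
eef_pos: [0.5826, -0.22, 0.2413]
tool_rot: [1.0, -0.015, -0.0, -0.0]
ft_force: [1.2, 0.5, -2.3]
grip_width: 0.0479
```

Emit:
{"fn": "carry_out", "kwargs": {"moves": [[0,-0.35,0,0,-0.5],[0,-0.7,0,0,-0.5],[0,-1,0,0,-0.5]]}}

```text
clock: 12.1
eef_pos: [0.5863, -0.1186, 0.2413]
tool_rot: [1.0, -0.014, 0.0, -0.0]
ft_force: [1.3, -0.1, -2.1]
grip_width: 0.0478
```

Emit:
{"fn": "carry_out", "kwargs": {"moves": [[0,-0.35,0,0,-0.5],[0,-0.7,0,0,-0.5],[0,-1,0,0,-0.5]]}}

```text
clock: 12.4
eef_pos: [0.589, -0.0187, 0.2414]
tool_rot: [1.0, -0.014, 0.0, -0.0]
ft_force: [0.6, -0.7, -2.3]
grip_width: 0.0485
```

Emit:
{"fn": "carry_out", "kwargs": {"moves": [[0,-0.35,0,0,-0.5],[0,-0.7,0,0,-0.5],[0,-1,0,0,-0.5]]}}

```text
clock: 12.7
eef_pos: [0.5918, 0.0812, 0.2414]
tool_rot: [1.0, -0.014, 0.0, -0.0]
ft_force: [0.4, 0.6, -2.3]
grip_width: 0.0483
```

Emit:
{"fn": "carry_out", "kwargs": {"moves": [[0,-0.35,0,0,-0.5],[0,-0.7,0,0,-0.5],[0,-1,0,0,-0.5]]}}

```text
clock: 13.0
eef_pos: [0.5946, 0.1812, 0.2414]
tool_rot: [1.0, -0.014, 0.0, -0.0]
ft_force: [1.3, 0.1, -2.0]
grip_width: 0.0484
```

Emit:
{"fn": "carry_out", "kwargs": {"moves": [[0,-0.35,0,0,-0.5],[0,-0.7,0,0,-0.5],[0,-1,0,0,-0.5],[0,-1,0,0,-0.5],[0,-1,0,0,-0.5]]}}

```text
clock: 13.5
eef_pos: [0.5974, 0.2797, 0.2408]
tool_rot: [1.0, -0.013, -0.0, 0.0]
ft_force: [-0.2, 0.1, -1.9]
grip_width: 0.048
```

Run:
```python
from h import *
from workcell import bot
np.set_printoptions(precision=4,suppress=True)
o=bot.get_obs(); print(o['clock'],o['eef_pos'],o['grip_width'],o['joint_pos'])
print(plan(o,[.598,.322,.06],.058))
```

```text
13.5 [0.5974 0.2797 0.2408] 0.04796736837355033 [ 0.438   0.5787  0.474   1.4669 -0.0004  2.0357]
[array([-0.004 , -0.4247,  1.8081]), np.float64(-0.05403000871241349), np.float64(-0.026870139222155313)]
```

Emit:
{"fn": "carry_out", "kwargs": {"moves": [[0,-0.2,0,-0.03,-0.5],[0,-0.42,0.2,-0.054,-0.5],[0,-0.42,0.6,-0.054,-0.5],[0,-0.42,1,-0.054,-0.5],[0,-0.42,1,-0.054,-0.5]]}}

```text
clock: 14.0
eef_pos: [0.5951, 0.3168, 0.134]
tool_rot: [1.0, 0.027, -0.007, 0.003]
ft_force: [-0.9, -1.2, -3.1]
grip_width: 0.0482
```

Run:
```python
from h import *
from workcell import bot
np.set_printoptions(precision=4,suppress=True)
o=bot.get_obs(); print(o['clock'],o['eef_pos'],o['grip_width'],o['ft_force'])
print(plan(o,[.598,.322,.0415],.058))
```

```text
14.0 [0.5951 0.3168 0.134 ] 0.048230276662024854 [-0.8869 -1.2136 -3.1328]
[array([ 0.0442, -0.0562,  0.9244]), np.float64(-0.002562828104254972), np.float64(0.05397431902762951)]
```

Emit:
{"fn": "carry_out", "kwargs": {"moves": [[0,0,0.1,0,-0.5],[0,0,0.4,0,-0.5],[0,0,0.7,0,-0.5],[0,0,0.85,0,-0.5],[0,0,0.93,0,-0.5],[0,0,0.96,0,-0.5],[0,0,0.96,0,-0.5],[0,0,0.98,0,-0.5],[0,0,1,0,-0.5]]}}

```text
clock: 14.9
eef_pos: [0.6004, 0.3206, 0.0427]
tool_rot: [1.0, 0.027, 0.001, -0.001]
ft_force: [0.2, -0.5, -1.9]
grip_width: 0.0477
```

Run:
```python
from h import *
from workcell import bot
np.set_printoptions(precision=4,suppress=True)
o=bot.get_obs(); print(o['clock'],o['eef_pos'],o['grip_width'],o['ft_force'])
print(plan(o,[.598,.322,.0415],.058))
```

```text
14.9 [0.6004 0.3206 0.0427] 0.04773771448647503 [ 0.176  -0.4727 -1.8539]
[array([-0.0228, -0.0154,  0.012 ]), np.float64(-0.0019536302495548976), np.float64(0.0549312447800838)]
```

Emit:
{"fn": "carry_out", "kwargs": {"moves": [[0,0,0.01,0,-0.5],[0,0,0.02,0,-0.5],[0,0,0.02,0,-0.5],[0,0,0.02,0,-0.5]]}}

```text
clock: 15.3
eef_pos: [0.5999, 0.3204, 0.0415]
tool_rot: [1.0, 0.027, 0.001, -0.001]
ft_force: [-2.1, -0.9, 5.8]
grip_width: 0.0481
```

Emit:
{"fn": "carry_out", "kwargs": {"moves": [[0,0,0,0,0.12],[0,0,0,0,0.12],[0,0,0,0,0.12]]}}

```text
clock: 15.6
eef_pos: [0.6, 0.3204, 0.0416]
tool_rot: [1.0, 0.027, 0.001, -0.001]
ft_force: [-1.7, -1.2, 5.8]
grip_width: 0.0484
```

Emit:
{"fn": "carry_out", "kwargs": {"moves": [[0,0,0,0,0.15],[0,0,0,0,0.15],[0,0,0,0,0.15]]}}

```text
clock: 15.9
eef_pos: [0.6, 0.3204, 0.0412]
tool_rot: [1.0, 0.027, 0.001, -0.001]
ft_force: [-1.5, -1.7, 5.8]
grip_width: 0.0491
```

Emit:
{"fn": "carry_out", "kwargs": {"moves": [[0,0,0,0,0.18],[0,0,0,0,0.18],[0,0,0,0,0.18]]}}

```text
clock: 16.2
eef_pos: [0.5999, 0.3203, 0.0394]
tool_rot: [1.0, 0.027, 0.001, -0.0]
ft_force: [1.5, 1.2, 1.2]
grip_width: 0.0505
```

Emit:
{"fn": "carry_out", "kwargs": {"moves": [[0,0,0,0,0.21],[0,0,0,0,0.21],[0,0,0,0,0.21]]}}

```text
clock: 16.5
eef_pos: [0.5993, 0.3201, 0.039]
tool_rot: [1.0, 0.027, -0.0, 0.0]
ft_force: [0.1, -0.9, -0.1]
grip_width: 0.0515
```

Emit:
{"fn": "carry_out", "kwargs": {"moves": [[0,0,0,0,0.3],[0,0,0.02,0,0.3],[0,0,0.035,0,0.3],[0,0,0.035,0,0.2],[0,0,0.035,0,0],[0,0,0.035,0,-0.5],[0,0,0.035,0,-0.5],[0,0,0.035,0,-0.5]]}}

```text
clock: 17.3
eef_pos: [0.5995, 0.3201, 0.036]
tool_rot: [1.0, 0.027, 0.0, -0.0]
ft_force: [0.6, -0.7, 1.2]
grip_width: 0.0484
```

Run:
```python
from h import *
from workcell import bot,imaging
np.set_printoptions(precision=4,suppress=True)
im=imaging.camera('wrist');im2=imaging.camera('side')
o=bot.get_obs(); print(o['clock'],o['eef_pos'],o['grip_width'],o['ft_force'])
cv2.imwrite('pics/w13.png',im[:,:,::-1])
cv2.imwrite('pics/s13.png',cv2.resize(im2[290:410,180:320,::-1],None,fx=5,fy=5,interpolation=cv2.INTER_CUBIC))
```

```text
17.4 [0.5996 0.3202 0.036 ] 0.04865383261834502 [-0.1285  0.5693  2.1957]
```

View pics/w13.png

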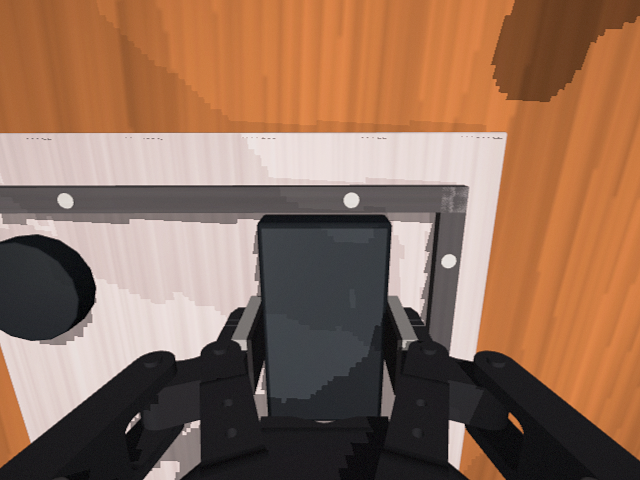

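View pics/s13.png

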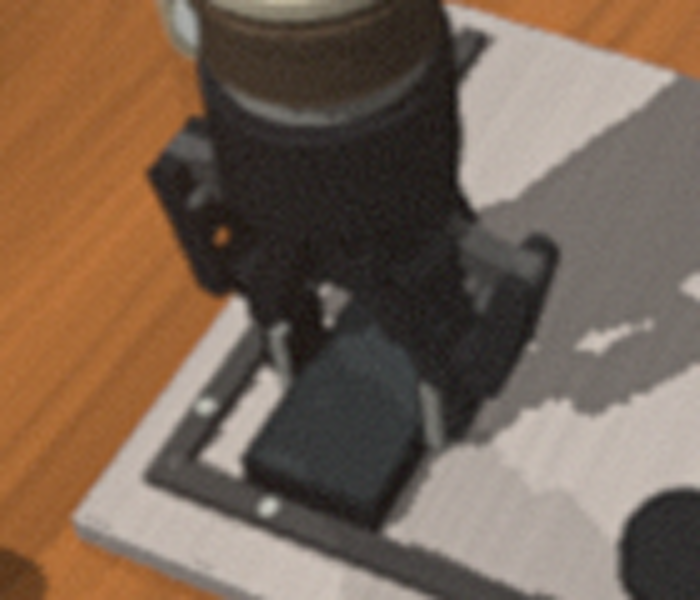

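Emit:
{"fn": "carry_out", "kwargs": {"moves": [[0,0,-0.1,0,-0.5],[0,0,-0.3,0,-0.5],[0,0,-0.6,0,-0.5],[0,0,-0.9,0,-0.5],[0,0,-1,0,-0.5]]}}

```text
clock: 17.9
eef_pos: [0.601, 0.321, 0.1398]
tool_rot: [1.0, 0.027, 0.003, -0.001]
ft_force: [0.3, 0.8, -1.4]
grip_width: 0.0485
```

Emit:
{"fn": "carry_out", "kwargs": {"moves": [[0,0.3,-0.4,0.02,-0.5],[0,0.6,-0.8,0.04,-0.5],[0,0.9,-0.9,0.058,-0.5],[0,1,-0.9,0.058,-0.5]]}}

```text
clock: 18.3
eef_pos: [0.6062, 0.2178, 0.2284]
tool_rot: [1.0, -0.02, 0.002, -0.0]
ft_force: [0.4, -0.8, -1.8]
grip_width: 0.0487
```

Emit:
{"fn": "carry_out", "kwargs": {"moves": [[0,0.35,0,0,-0.5],[0,0.7,0,0,-0.5],[0,1,0,0,-0.5]]}}

```text
clock: 18.6
eef_pos: [0.6001, 0.1191, 0.2236]
tool_rot: [1.0, -0.018, -0.002, 0.0]
ft_force: [-0.4, -1.1, -2.0]
grip_width: 0.0484
```

Emit:
{"fn": "carry_out", "kwargs": {"moves": [[0,0.35,0,0,-0.5],[0,0.7,0,0,-0.5],[0,1,0,0,-0.5]]}}

```text
clock: 18.9
eef_pos: [0.5965, 0.0191, 0.2236]
tool_rot: [1.0, -0.018, -0.002, 0.0]
ft_force: [0.3, 0.3, -1.2]
grip_width: 0.0486
```

Emit:
{"fn": "carry_out", "kwargs": {"moves": [[0,0.35,0,0,-0.5],[0,0.7,0,0,-0.5],[0,1,0,0,-0.5]]}}

```text
clock: 19.2
eef_pos: [0.593, -0.0807, 0.2237]
tool_rot: [1.0, -0.018, -0.002, -0.0]
ft_force: [0.4, 1.0, -1.1]
grip_width: 0.0484
```

Emit:
{"fn": "carry_out", "kwargs": {"moves": [[0,0.35,0,0,-0.5],[0,0.7,0,0,-0.5],[0,1,0,0,-0.5],[0,1,0,0,-0.5],[0,1,0,0,-0.5]]}}

```text
clock: 19.7
eef_pos: [0.5897, -0.1795, 0.2238]
tool_rot: [1.0, -0.019, -0.002, -0.001]
ft_force: [0.4, -0.5, -1.8]
grip_width: 0.0485
```

Run:
```python
from h import *
from workcell import bot,imaging
np.set_printoptions(precision=5,suppress=True)
m=imaging.camera_model('wrist'); im=imaging.camera('wrist')
o=bot.get_obs(); print(o['clock'],o['eef_pos'],o['grip_width'],o['ft_force'],o['tool_rot'])
print(plan(o,[.5628,-.2290,.16],-.0364))
np.save('m14.npy',m,allow_pickle=True)
cv2.imwrite('pics/w14.png',im[:,:,::-1])
cv2.imwrite('pics/c14.png',cv2.resize(im[200:425,240:410,::-1],None,fx=4,fy=2.6,interpolation=cv2.INTER_CUBIC))
```

```text
19.75 [ 0.58992 -0.1787   0.22418] 0.048788815711430046 [-0.48146 -0.48753 -1.92443] [ 0.99984 -0.01793 -0.00134 -0.0008 ]
[array([-0.25123,  0.51339,  0.64171]), np.float64(0.00034672135395784467), np.float64(-0.035855371370781756)]
```

View pics/w14.png

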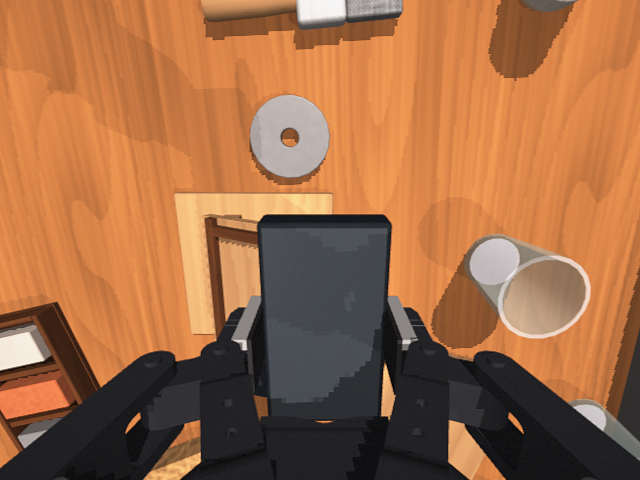

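View pics/c14.png

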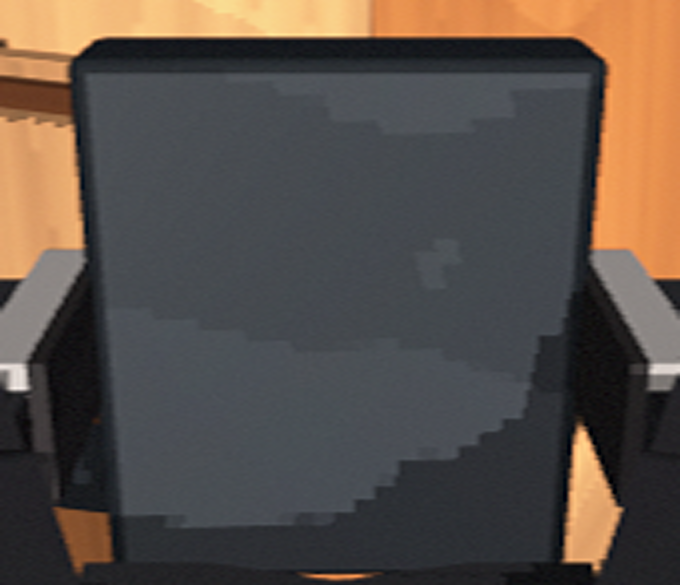

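Run:
```python
from h import *
np.set_printoptions(precision=4,suppress=True)
m=np.load('m14.npy',allow_pickle=True).item()
eef=np.array([ 0.58992,-0.1787,0.22418]); q=R.from_quat([ 0.99984,-0.01793,-0.00134,-0.0008])
c=np.array([(88,72),(592,73),(562,560),(120,560)],float); px=(c+.5)/[4,2.6]-.5+[240,200]
for top in (.006,.008,.010):
    B=unproj(m,px,eef[2]-top); b=q.inv().apply(B-eef)*1000; print(top,b[:,:2].ravel(),'ctr from front',b[:2,1].mean()+43.4)
```

```text
0.006 [-21.9764 -43.429   23.521  -43.3342  24.6984  39.6682 -22.8272  39.8228] ctr from front 0.018407955958977595
0.008 [-22.3413 -42.9167  23.8907 -42.8203  25.0871  41.5223 -23.2059  41.6794] ctr from front 0.5314869103103561
0.01 [-22.7063 -42.4044  24.2605 -42.3065  25.4759  43.3764 -23.5846  43.536 ] ctr from front 1.0445658646617417
```

Emit:
{"fn": "carry_out", "kwargs": {"moves": [[-0.1,0.25,0.1,0,-0.5],[-0.25,0.5,0.4,0,-0.5],[-0.25,0.51,0.64,0,-0.5],[-0.25,0.51,0.64,0,-0.5],[-0.25,0.51,0.64,0,-0.5]]}}

```text
clock: 20.25
eef_pos: [0.5637, -0.228, 0.1616]
tool_rot: [1.0, -0.017, -0.001, -0.001]
ft_force: [0.1, 0.1, -1.9]
grip_width: 0.0485
```

Run:
```python
from h import *
from workcell import bot,imaging
np.set_printoptions(precision=5,suppress=True)
m=imaging.camera_model('wrist'); im=imaging.camera('wrist'); im2=imaging.camera('side')
o=bot.get_obs(); print(o['clock'],o['eef_pos'],o['grip_width'],o['ft_force'],o['tool_rot'])
print(plan(o,[.5628,-.2285,.13],-.0364))
F=np.array([(-25,-48,0),(67,-48,0),(-25,48,0),(67,48,0),(67,48,6)])/1000
print(proj(m,facepts(F,.5208,-.2275,-.0364)))
cv2.imwrite('pics/w15.png',im[:,:,::-1])
cv2.imwrite('pics/s15.png',cv2.resize(im2[130:260,320:480,::-1],None,fx=5,fy=4.6,interpolation=cv2.INTER_CUBIC))
```

```text
20.35 [ 0.56511 -0.22868  0.16343] 0.04834394365281825 [-0.0937  -0.03681 -1.7591 ] [ 0.99985 -0.0171   0.00133  0.00038]
[array([-0.02407, -0.00129,  0.33423]), np.float64(0.0013966529477353194), np.float64(-0.034206142679890035)]
[[231.21196 320.83922]
 [348.50211 361.03553]
 [219.91851 183.74152]
 [353.12566 196.2793 ]
 [347.78387 198.00158]]
```

View pics/w15.png

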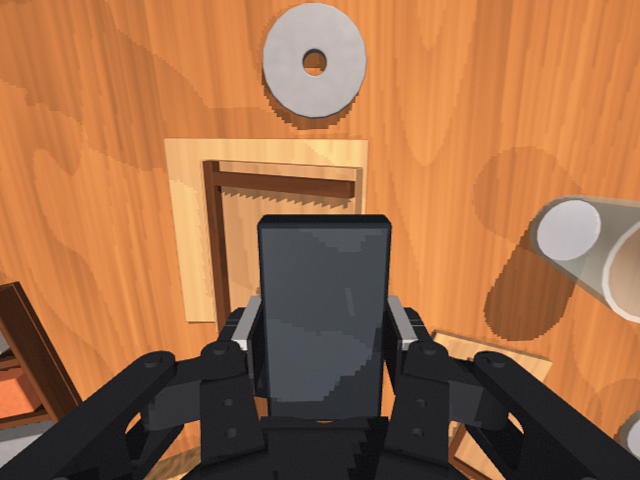

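View pics/s15.png

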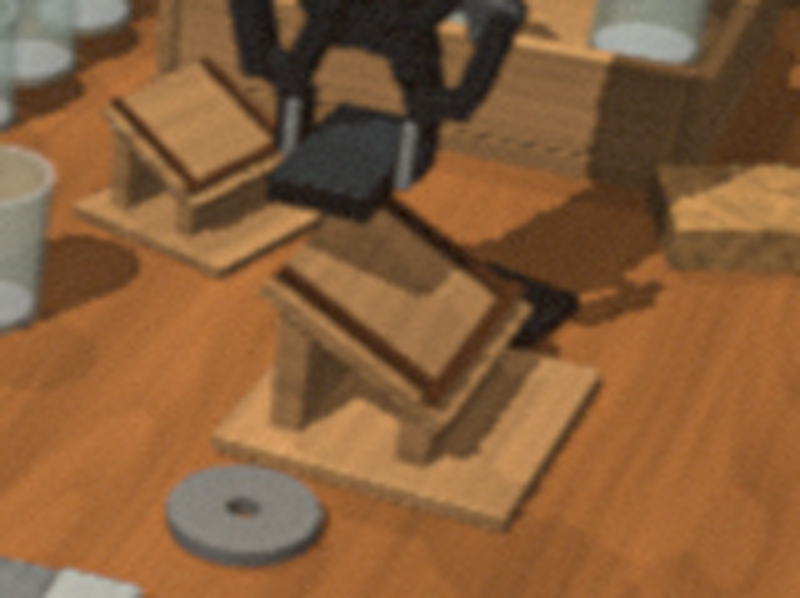

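Emit:
{"fn": "carry_out", "kwargs": {"moves": [[-0.02,0,0.1,0,-0.5],[-0.02,0,0.2,0,-0.5],[-0.02,0,0.28,0,-0.5],[-0.02,0,0.28,0,-0.5],[-0.02,0,0.28,0,-0.5]]}}

```text
clock: 20.85
eef_pos: [0.5614, -0.2294, 0.1333]
tool_rot: [1.0, -0.018, -0.0, -0.0]
ft_force: [-0.2, -0.8, -1.3]
grip_width: 0.0486
```

```bash
cat > look.py <<'E'
import sys
from h import *
from workcell import bot,imaging
np.set_printoptions(precision=5,suppress=True)
n=sys.argv[1]
m=imaging.camera_model('wrist')
if 'w' in sys.argv[2]:
    im=imaging.camera('wrist'); cv2.imwrite(f'pics/w{n}.png',im[:,:,::-1])
im2=imaging.camera('side')
o=bot.get_obs(); print(o['clock'],o['eef_pos'],o['grip_width'],o['ft_force'],o['tool_rot'])
ori=np.array([.5208,-.2275]); d=o['eef_pos'][:2]-ori; a=-.0364
print('local',np.array([d[0]*np.cos(a)+d[1]*np.sin(a),-d[0]*np.sin(a)+d[1]*np.cos(a),o['eef_pos'][2]-.07])*1000, 'yaw',plan(o,[0,0,0])[2])
cv2.imwrite(f'pics/s{n}.png',cv2.resize(im2[130:260,320:480,::-1],None,fx=5,fy=4.6,interpolation=cv2.INTER_CUBIC))
E
python3 look.py 16 w
```

```text
20.95 [ 0.56187 -0.22963  0.13405] 0.048375843168632915 [-0.50257  0.06568 -1.72298] [ 0.99984 -0.01814  0.00023  0.0001 ]
local [41.1239  -0.63166 64.05034] yaw -0.03628235065071415
```

View pics/w16.png

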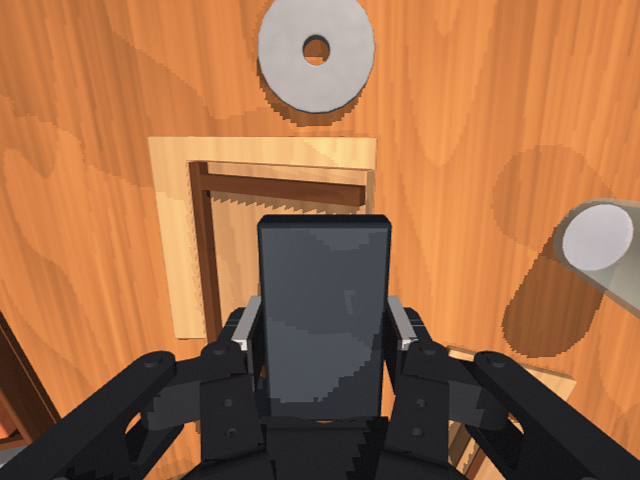

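View pics/s16.png

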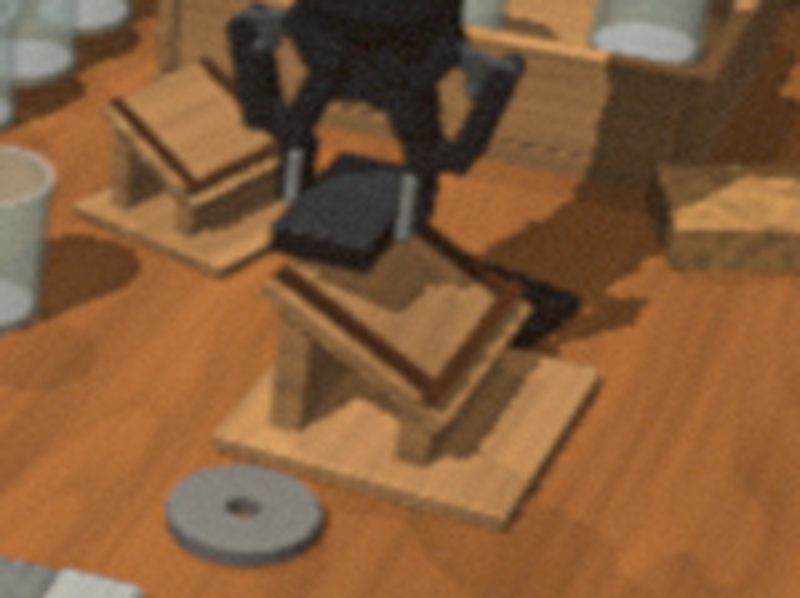

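Emit:
{"fn": "carry_out", "kwargs": {"moves": [[0,-0.011,0.02,0,-0.5],[0,-0.011,0.04,0,-0.5],[0,-0.011,0.06,0,-0.5],[0,-0.011,0.07,0,0.1],[0,-0.011,0.08,0,0.11],[0,-0.011,0.09,0,0.12],[0,-0.011,0.1,0,0.12],[0,-0.011,0.1,0,0.12]]}}

```text
clock: 21.75
eef_pos: [0.5618, -0.2284, 0.127]
tool_rot: [1.0, -0.018, 0.001, 0.0]
ft_force: [-5.8, 3.8, 14.6]
grip_width: 0.0484
```

```bash
python3 look.py 17 s
```

```text
21.8 [ 0.56174 -0.2284   0.12702] 0.04872247685265995 [-6.21449  2.61791 14.4837 ] [ 0.99984 -0.01808  0.00109  0.00036]
local [40.94688  0.58947 57.0244 ] yaw -0.036162087350465597
```

View pics/s17.png

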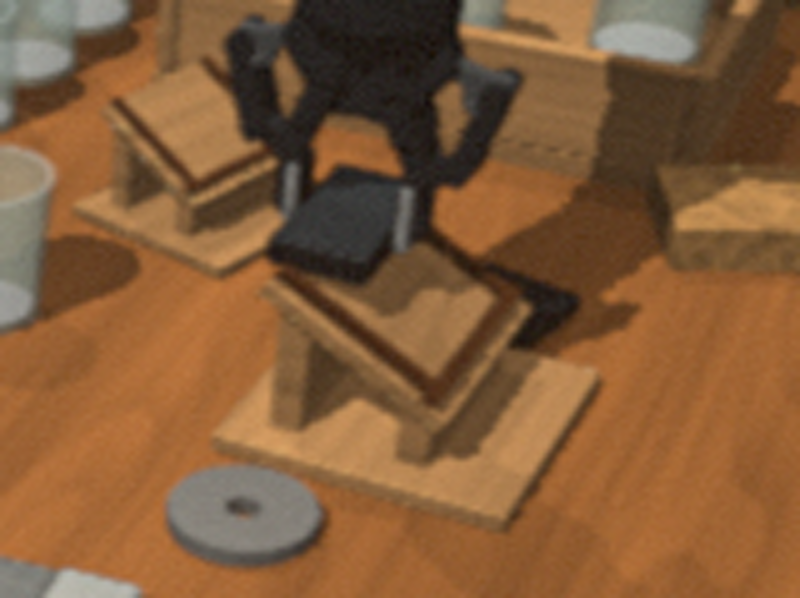

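Emit:
{"fn": "carry_out", "kwargs": {"moves": [[0,0,0.01,0,0.12],[0,0,0.02,0,0.12],[0,0,0.03,0,0.12],[0,0,0.04,0,0.12],[0,0,0.05,0,0.12],[0,0,0.05,0,0.12]]}}

```text
clock: 22.4
eef_pos: [0.5618, -0.2284, 0.1267]
tool_rot: [1.0, -0.018, 0.003, 0.001]
ft_force: [-15.1, 5.5, 34.7]
grip_width: 0.0486
```

```bash
python3 look.py 18 s
```

```text
22.45 [ 0.56178 -0.22842  0.12671] 0.04832971283236789 [-14.44139   6.27868  34.16119] [ 0.99983 -0.01808  0.0026   0.00088]
local [40.98859  0.57288 56.7077 ] yaw -0.03615276949474131
```

View pics/s18.png

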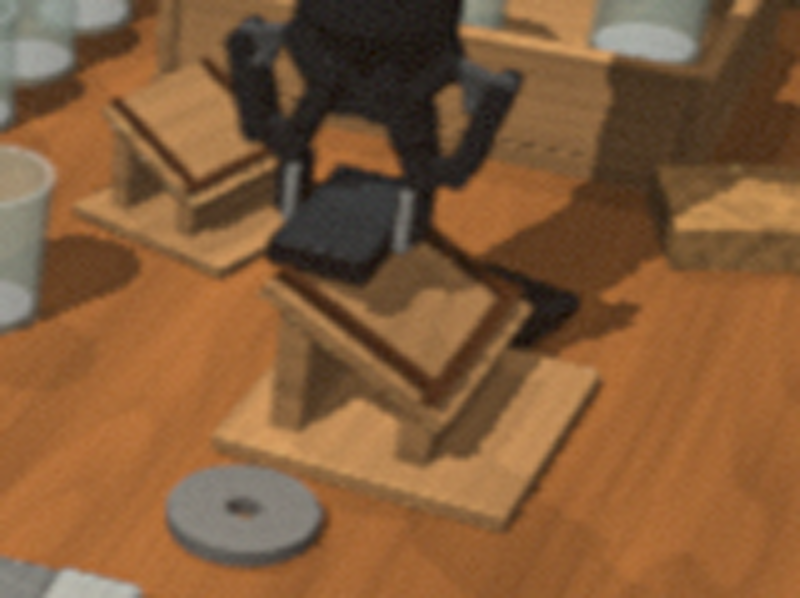

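Emit:
{"fn": "carry_out", "kwargs": {"moves": [[0,0,-0.03,0,0.12],[0,0,-0.05,0,0.12],[0,0,-0.05,0,0.13],[0,0,-0.05,0,0.14],[0,0,-0.05,0,0.14]]}}

```text
clock: 22.95
eef_pos: [0.5618, -0.2284, 0.1269]
tool_rot: [1.0, -0.018, 0.001, 0.0]
ft_force: [-6.8, 2.6, 13.7]
grip_width: 0.0489
```

Emit:
{"fn": "carry_out", "kwargs": {"moves": [[0,0,0,0,0.15],[0,0,0,0,0.15]]}}

```text
clock: 23.15
eef_pos: [0.5618, -0.2284, 0.1268]
tool_rot: [1.0, -0.018, 0.001, 0.0]
ft_force: [-5.7, 1.8, 13.3]
grip_width: 0.0488
```

Emit:
{"fn": "carry_out", "kwargs": {"moves": [[0,0,0.01,0,0.155],[0,0,0.02,0,0.155]]}}

```text
clock: 23.35
eef_pos: [0.5618, -0.2284, 0.1266]
tool_rot: [1.0, -0.018, 0.002, 0.001]
ft_force: [-11.0, 4.5, 25.1]
grip_width: 0.0493
```

```bash
python3 look.py 19 s
```

```text
23.4 [ 0.56176 -0.2284   0.12664] 0.04967165352846486 [-9.57168  3.98954 19.93043] [ 0.99984 -0.01807  0.00159  0.00052]
local [40.96222  0.58865 56.6371 ] yaw -0.036140487941300876
```

View pics/s19.png

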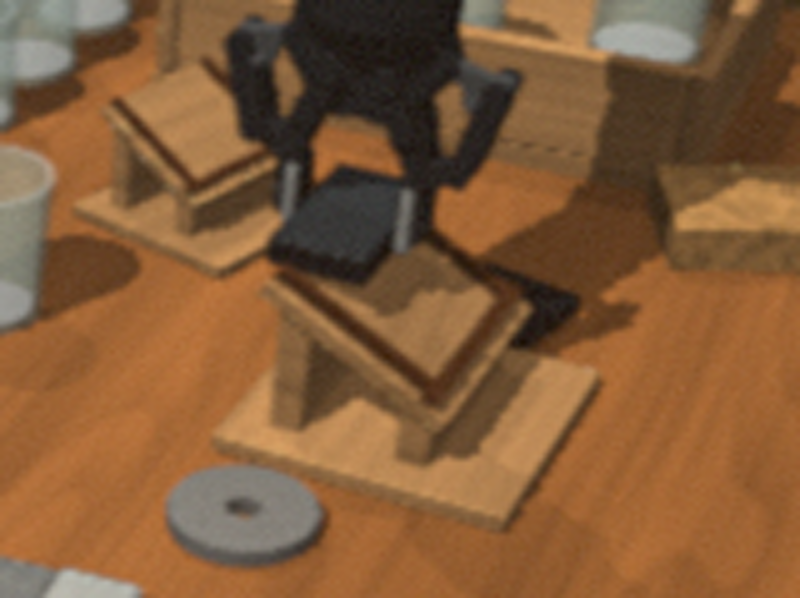

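Emit:
{"fn": "carry_out", "kwargs": {"moves": [[0,0,0.0,0,0.16],[0,0,0.0,0,0.165],[0,0,0.0,0,0.165]]}}

```text
clock: 23.7
eef_pos: [0.5616, -0.2285, 0.1255]
tool_rot: [1.0, -0.018, 0.001, 0.0]
ft_force: [-7.7, 1.9, 16.0]
grip_width: 0.0501
```

```bash
python3 look.py 20 s
```

```text
23.75 [ 0.56156 -0.22848  0.12553] 0.0495688628245578 [-7.4959   2.60213 16.41301] [ 0.99983 -0.01821  0.00109  0.00049]
local [40.76949  0.50567 55.52581] yaw -0.03642422136653904
```

View pics/s20.png

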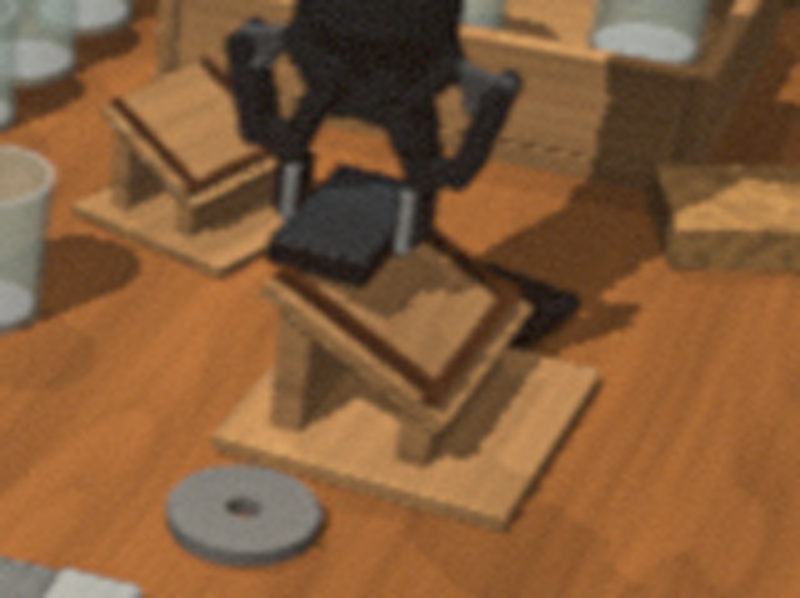

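Emit:
{"fn": "carry_out", "kwargs": {"moves": [[0,0,0.01,0,0.17],[-0.005,0,0.01,0,0.17],[-0.005,0,0.02,0,0.175],[-0.005,0,0.02,0,0.175]]}}

```text
clock: 24.15
eef_pos: [0.5612, -0.2285, 0.1232]
tool_rot: [1.0, -0.018, 0.001, 0.0]
ft_force: [-6.6, 1.7, 14.2]
grip_width: 0.0505
```

```bash
python3 look.py 21 s
```

```text
24.2 [ 0.5612  -0.22847  0.12323] 0.05010474777776897 [-7.0132   2.10389 14.68899] [ 0.99983 -0.01823  0.00114  0.00043]
local [40.40589  0.50543 53.23411] yaw -0.036466492260188714
```

View pics/s21.png

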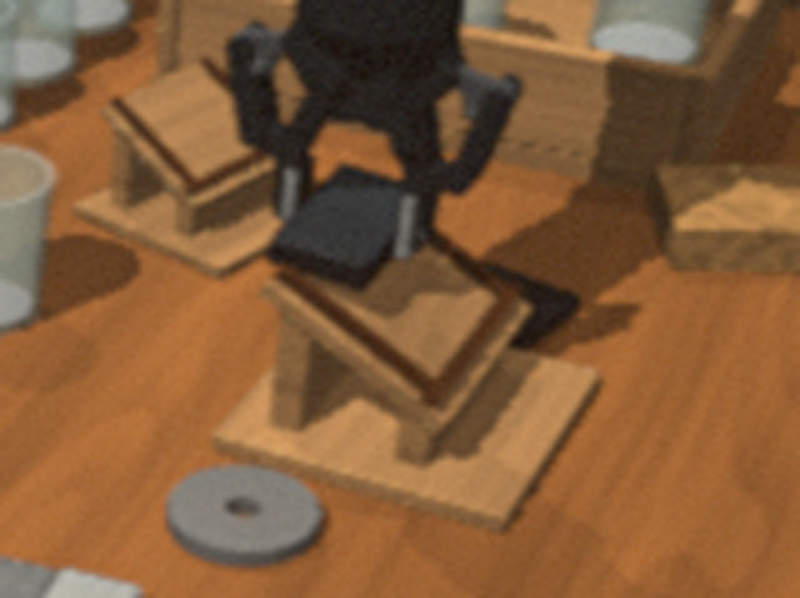

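Emit:
{"fn": "carry_out", "kwargs": {"moves": [[0,0,0.01,0,0.18],[-0.005,0,0.02,0,0.185],[-0.005,0,0.03,0,0.19],[-0.01,0,0.03,0,0.19],[-0.01,0,0.03,0,0.19]]}}

```text
clock: 24.7
eef_pos: [0.5607, -0.2284, 0.1199]
tool_rot: [1.0, -0.018, 0.002, 0.0]
ft_force: [-4.4, 2.3, 12.7]
grip_width: 0.0511
```

```bash
python3 look.py 22 s
```

```text
24.75 [ 0.56073 -0.22844  0.11993] 0.05096029836977412 [-5.69531  2.48808 12.0124 ] [ 0.99983 -0.01817  0.00157  0.00043]
local [39.93412  0.50991 49.9257 ] yaw -0.03633460717205349
```

View pics/s22.png

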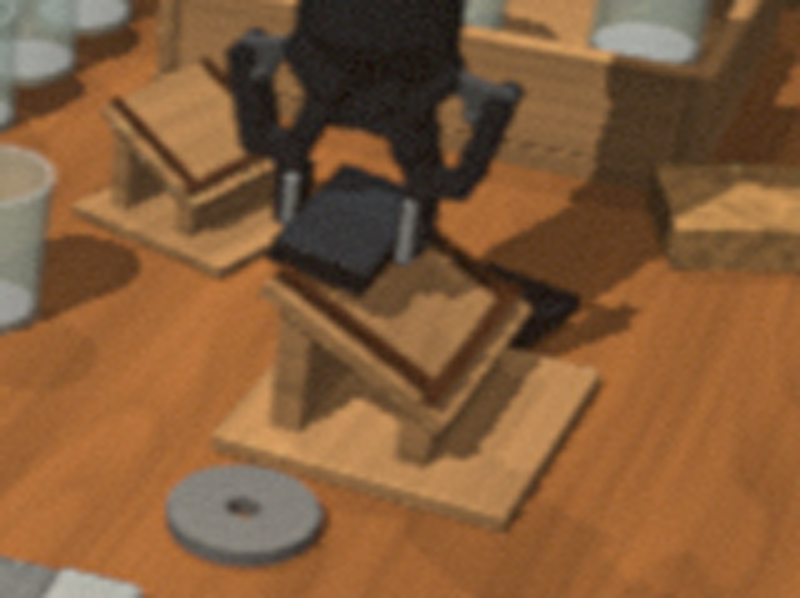

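Emit:
{"fn": "carry_out", "kwargs": {"moves": [[0,0,0.01,0,0.19],[0,0,0.02,0,0.19],[0,0,0.03,0,0.19],[0,0,0.04,0,0.19],[0,0,0.04,0,0.19]]}}

```text
clock: 25.25
eef_pos: [0.5605, -0.2284, 0.1169]
tool_rot: [1.0, -0.018, 0.002, 0.001]
ft_force: [-7.8, 2.3, 16.8]
grip_width: 0.0509
```

```bash
python3 look.py 23 s
```

```text
25.3 [ 0.56047 -0.22844  0.1169 ] 0.05083617329820736 [-7.65679  3.54253 17.71322] [ 0.99983 -0.01821  0.00158  0.00053]
local [39.6814   0.50248 46.89629] yaw -0.03642976428172417
```

View pics/s23.png

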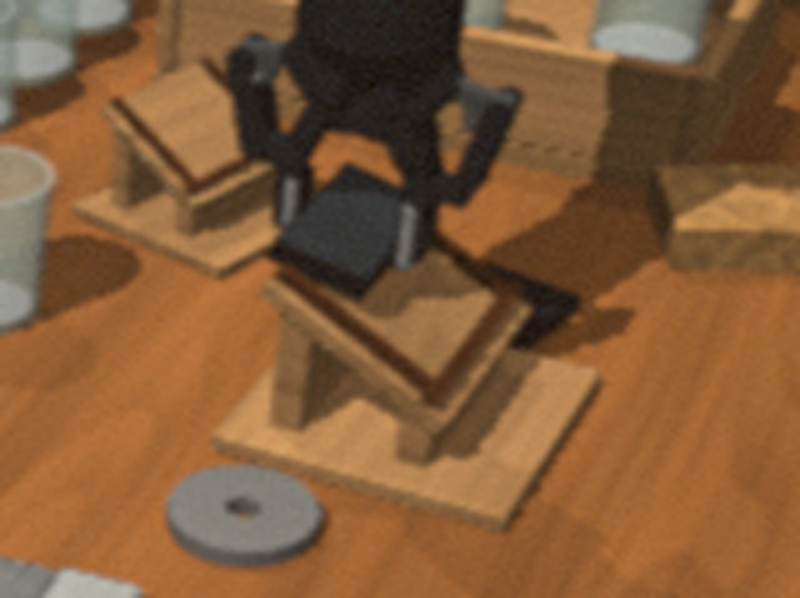

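Emit:
{"fn": "carry_out", "kwargs": {"moves": [[0,0,0.01,0,0.19],[0,0,0.02,0,0.19],[0,0,0.03,0,0.19],[0,0,0.04,0,0.19],[0,0,0.05,0,0.19],[0,0,0.05,0,0.19]]}}

```text
clock: 25.9
eef_pos: [0.5602, -0.2284, 0.1113]
tool_rot: [1.0, -0.018, 0.001, 0.0]
ft_force: [-7.6, 2.6, 14.9]
grip_width: 0.0508
```

```bash
python3 look.py 24 s
```

```text
25.95 [ 0.56012 -0.22841  0.11125] 0.05102420027512981 [-6.60569  1.7646  15.41079] [ 0.99983 -0.01826  0.00104  0.00042]
local [39.33029  0.51679 41.24889] yaw -0.03652439698486222
```

View pics/s24.png

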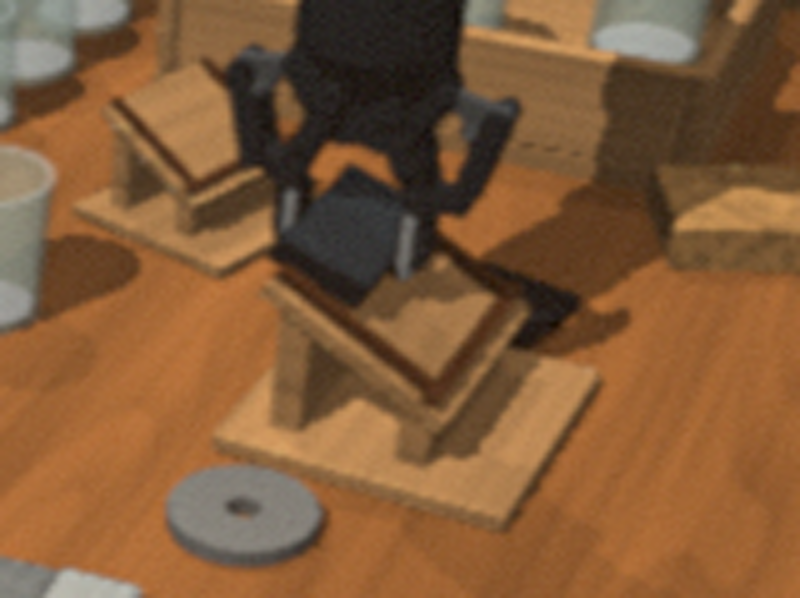

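Emit:
{"fn": "carry_out", "kwargs": {"moves": [[0,0,0.01,0,0.185],[0,0,0.02,0,0.18],[0,0,0.03,0,0.18],[0,0,0.04,0,0.175],[0,0,0.04,0,0.175]]}}

```text
clock: 26.45
eef_pos: [0.5601, -0.2284, 0.1054]
tool_rot: [1.0, -0.018, 0.0, 0.0]
ft_force: [-3.5, 1.7, 6.8]
grip_width: 0.0501
```

```bash
python3 look.py 25 w
```

```text
26.55 [ 0.56003 -0.2284   0.10539] 0.050418477659658345 [-3.90878  1.17303  6.89381] [ 0.99983 -0.01823  0.00039  0.00018]
local [39.23517  0.52703 35.38956] yaw -0.03646844032995001
```

View pics/s25.png

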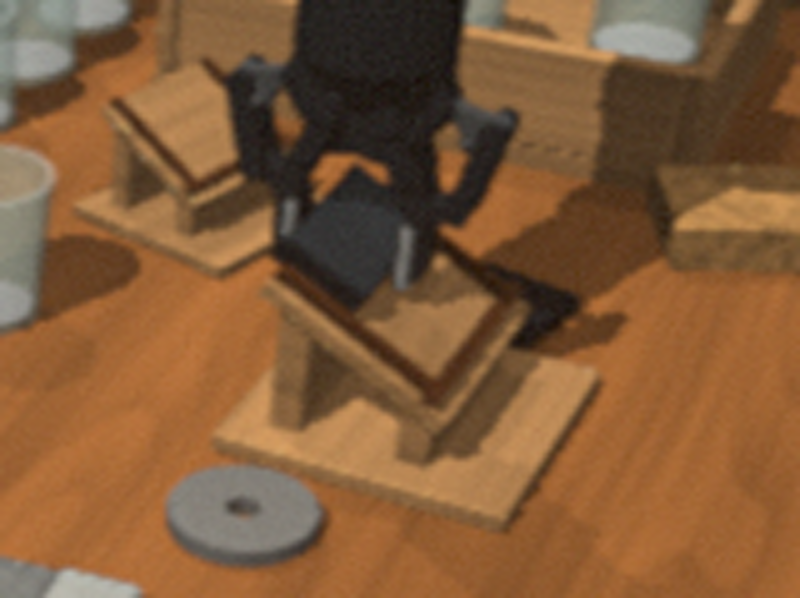

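View pics/w25.png

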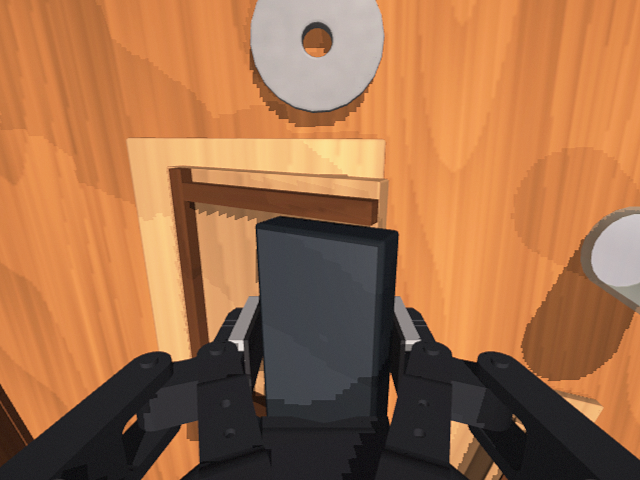

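Emit:
{"fn": "carry_out", "kwargs": {"moves": [[0,0,0.01,0,0.17],[0,0,0.02,0,0.17],[0,0,0.03,0,0.17],[0,0,0.03,0,0.17]]}}

```text
clock: 26.95
eef_pos: [0.5601, -0.2284, 0.1039]
tool_rot: [1.0, -0.018, 0.001, 0.0]
ft_force: [-6.7, 2.0, 14.7]
grip_width: 0.0499
```

```bash
python3 look.py 26 s
```

```text
27.0 [ 0.56007 -0.22838  0.10396] 0.04995230684273827 [-6.51896  3.40953 14.4966 ] [ 0.99983 -0.01818  0.00073  0.00041]
local [39.27358  0.55037 33.95608] yaw -0.036353050498384686
```

View pics/s26.png

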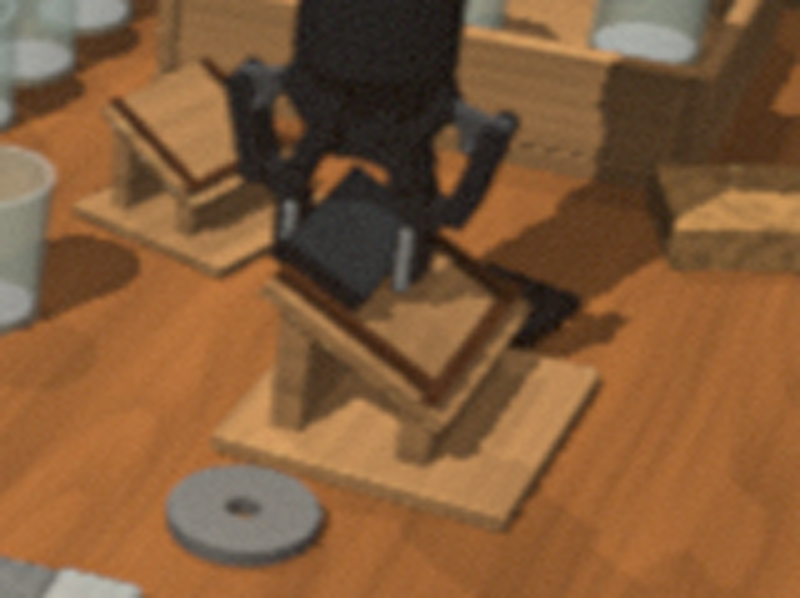

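Emit:
{"fn": "carry_out", "kwargs": {"moves": [[0,0,0.01,0,0.17],[0,0,0.02,0,0.17],[0,0,0.03,0,0.17],[0,0,0.03,0,0.17]]}}

```text
clock: 27.4
eef_pos: [0.5601, -0.2287, 0.1017]
tool_rot: [1.0, -0.018, 0.001, 0.001]
ft_force: [-8.5, 2.9, 17.6]
grip_width: 0.0506
```

```bash
python3 look.py 27 s
python3 - <<'E'
import cv2
im=cv2.imread('pics/w25.png')
E
```

```text
27.45 [ 0.56007 -0.22873  0.10174] 0.050733636501691805 [-6.94372  1.36629 17.94274] [ 0.99983 -0.01824  0.00098  0.00085]
local [39.29353  0.19636 31.74154] yaw -0.036478925099071774
```

View pics/s27.png

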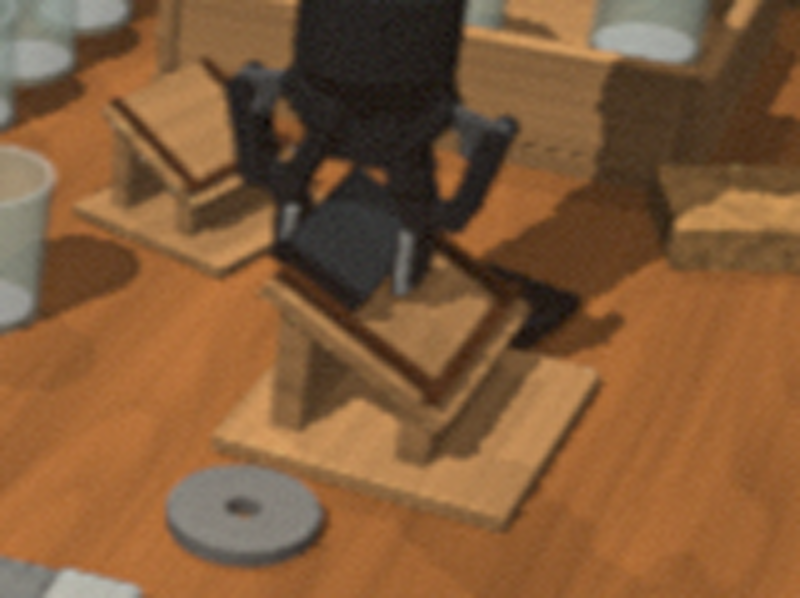

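Run:
```python
from h import *
from workcell import bot,imaging
m=imaging.camera_model('wrist'); im=imaging.camera('wrist'); np.save('m28.npy',m,allow_pickle=True)
cv2.imwrite('pics/w28.png',im[:,:,::-1])
cv2.imwrite('pics/c28.png',cv2.resize(im[160:440,150:420,::-1],None,fx=2.9,fy=2.1,interpolation=cv2.INTER_CUBIC))
# predicted blank corners if flush, far edge at face x=67+s
ms=imaging.camera_model('side')
for s in (9,7):
    F=np.array([(67+s-50,45,16),(67+s,45,16),(67+s-50,45,0),(67+s,45,0),(67+s-50,-45,16),(67+s,-45,16)])/1000
    W=facepts(F,.5208,-.2275,-.0364)
    print(s,((proj(m,W)-[150,160]+.5)*[2.9,2.1]-.5).round(0).tolist(), ((proj(ms,W)-[320,130]+.5)*[5,4.6]-.5).round(0).tolist())
```

```text
9 [[299.0, 140.0], [684.0, 185.0], [377.0, 122.0], [734.0, 158.0], [334.0, 563.0], [646.0, 676.0]] [[367.0, 301.0], [284.0, 237.0], [347.0, 320.0], [266.0, 256.0], [433.0, 221.0], [355.0, 161.0]]
7 [[287.0, 138.0], [665.0, 183.0], [365.0, 121.0], [717.0, 156.0], [324.0, 559.0], [631.0, 671.0]] [[370.0, 303.0], [288.0, 239.0], [351.0, 322.0], [269.0, 259.0], [436.0, 224.0], [359.0, 163.0]]
```

View pics/c28.png

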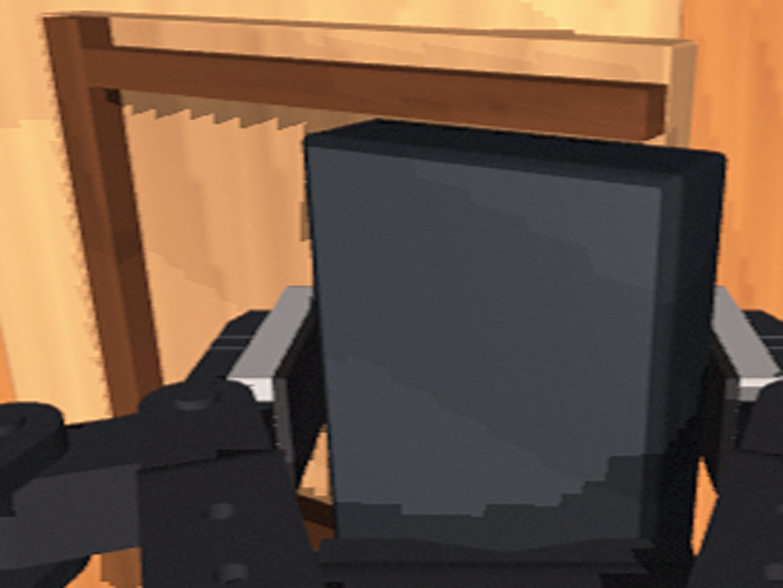

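```bash
cat > fitb.py <<'E'
from h import *
from scipy.optimize import least_squares
def fit(m,obs,pts,x0,be=1.5):
    # blank pose param in face frame: cx,cy,cz(mm), tilt (about y), inplane
    def model(p):
        A=R.from_euler('z',p[4]).as_matrix(); T=R.from_euler('y',p[3]).as_matrix()
        P=(T@A@np.array(pts).T).T+np.array(p[:3])
        return proj(m,facepts(P/1000,.5208,-.2275,-.0364))
    r=least_squares(lambda p:(model(p)-obs).ravel(),x0,x_scale=[1,1,1,.02,.02]); return r
E
python3 - <<'E'
from fitb import *
np.set_printoptions(precision=3,suppress=True)
m=np.load('m28.npy',allow_pickle=True).item()
c=np.array([(310,148),(665,188),(722,155),(378,120)],float); px=(c+.5)/[2.9,2.1]-.5+[150,160]
for b in (0,1.5,2):
    pts=[(-25+b,45-b,8),(25-b,45-b,8),(25,45-b,-8+b),(-25+b,45,-8+b)]
    r=fit(m,px,pts,[50,0,8,0,0]); print(b,r.x,r.fun.round(2))
E
```

```text
0 [48.413 -1.793  3.588 -0.017  0.01 ] [-1.39 -2.36  0.94 -1.68 -0.82  1.86  1.26  2.62]
1.5 [50.267  0.351  6.076  0.013  0.015] [-0.16 -0.66  0.05 -2.33  0.24  2.49 -0.17  0.83]
2 [50.804  1.033  6.805  0.025  0.017] [ 0.32 -0.07 -0.27 -2.54  0.57  2.7  -0.67  0.2 ]
```

Emit:
{"fn": "carry_out", "kwargs": {"moves": [[0,0,-0.02,0,0.17],[0,0,-0.035,0,0.17],[0,0,-0.035,0,0.18],[0,0,-0.035,0,0.2],[0,0,-0.035,0,0.22],[0,0,-0.035,0,0.25]]}}

```text
clock: 28.1
eef_pos: [0.5605, -0.2282, 0.1008]
tool_rot: [1.0, -0.018, 0.0, -0.0]
ft_force: [0.3, -0.0, 0.2]
grip_width: 0.0535
```

```bash
python3 look.py 29 w
```

```text
28.2 [ 0.56039 -0.2282   0.10089] 0.05333448287306388 [-0.32803 -0.07095 -0.04682] [ 0.99984 -0.018   -0.00001 -0.00015]
local [39.5921   0.73943 30.89449] yaw -0.036001730926636874
```

View pics/s29.png

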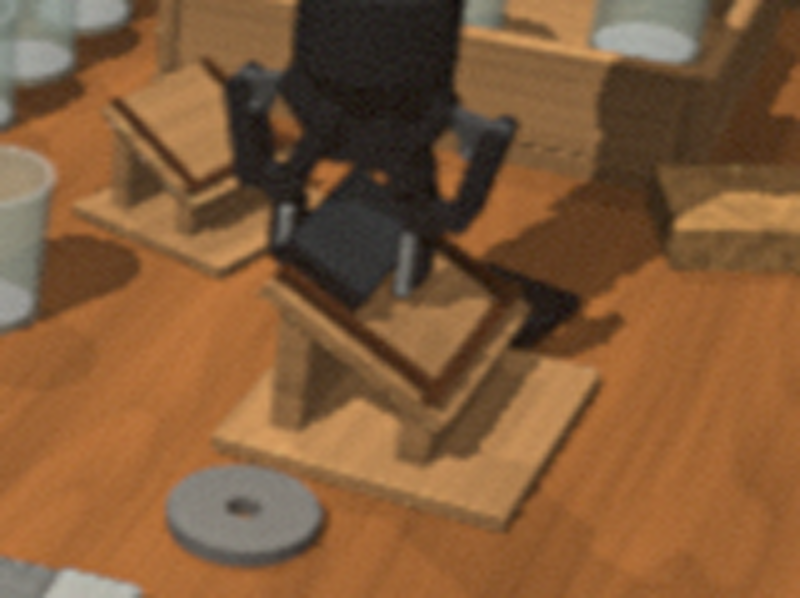

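View pics/w29.png

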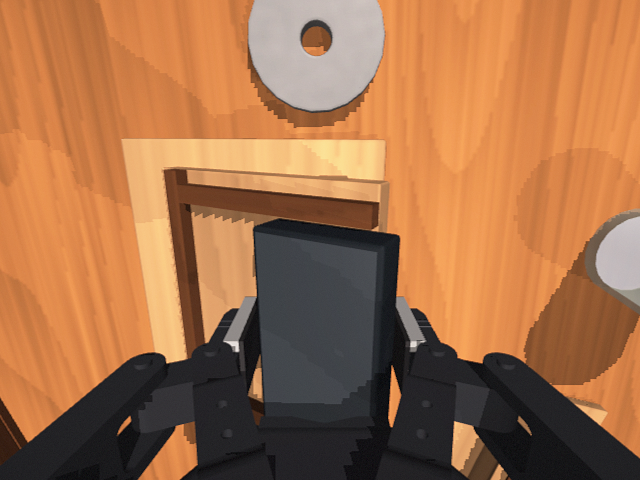

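Emit:
{"fn": "carry_out", "kwargs": {"moves": [[0,0,0,0,0.3],[0,0,0,0,0.35],[0,0,-0.05,0,0.35],[0,0,-0.15,0,0.35],[0,0,-0.25,0,0.35],[0,0,-0.34,0,0.35],[0,0,-0.35,0,0.35],[-0.03,0,-0.35,0,0.35],[-0.06,0,-0.35,0,0.35],[-0.06,0,-0.35,0,0.35],[-0.06,0,-0.35,0,0.35]]}}

```text
clock: 29.3
eef_pos: [0.5537, -0.228, 0.1358]
tool_rot: [1.0, -0.018, -0.0, -0.0]
ft_force: [-0.0, 1.1, -0.4]
grip_width: 0.0579
```

```bash
python3 look.py 30 w
```

```text
29.4 [ 0.55407 -0.22808  0.136  ] 0.057901405791081106 [-0.75511 -0.21176  0.37448] [ 0.99984 -0.01813 -0.00022 -0.00011]
local [33.2688   0.63377 65.99779] yaw -0.036253829776075636
```

View pics/s30.png

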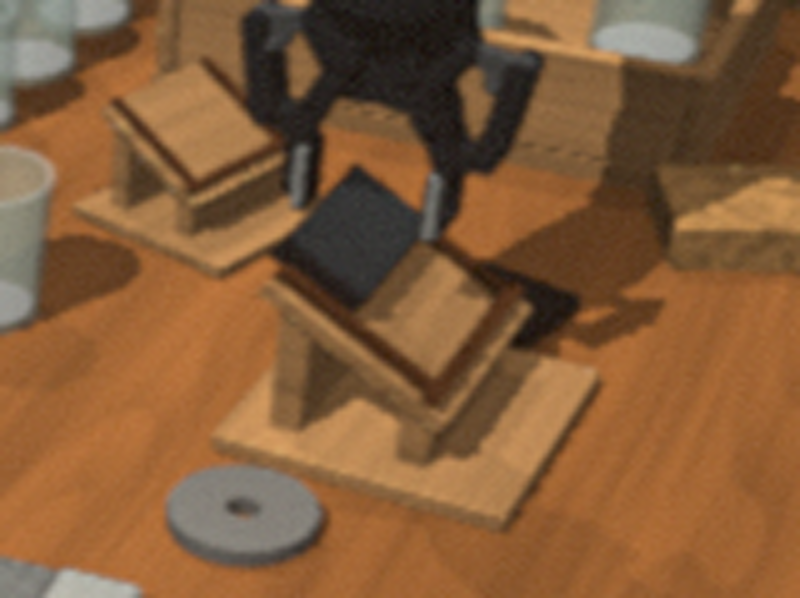

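View pics/w30.png

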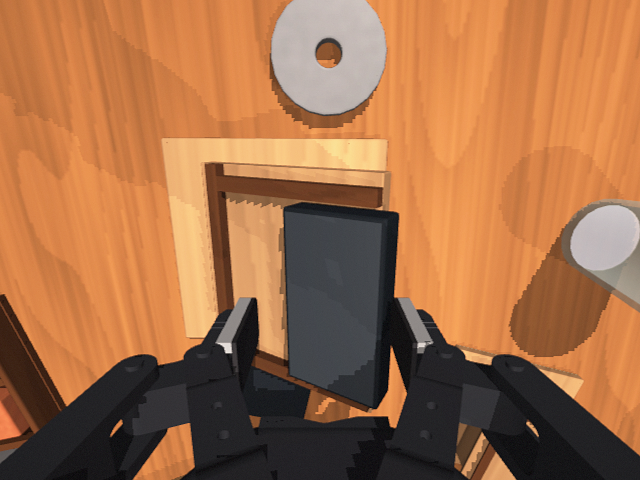

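Emit:
{"fn": "carry_out", "kwargs": {"moves": [[-0.02,0,0,0,0.35],[-0.055,0,0.02,0,0.35],[-0.09,0,0.04,0,0.35],[-0.125,0,0.06,0,0.35],[-0.16,0,0.08,0,0.35],[-0.195,0,0.1,0,0.35],[-0.195,0,0.1,0,0.35]]}}

```text
clock: 30.1
eef_pos: [0.5339, -0.2273, 0.1259]
tool_rot: [1.0, -0.018, -0.001, -0.0]
ft_force: [-0.7, 0.4, 0.5]
grip_width: 0.0578
```

```bash
python3 look.py 31 w
```

```text
30.2 [ 0.53462 -0.22742  0.12633] 0.057915185614352216 [ 0.41499 -0.20706  0.06047] [ 0.99984 -0.01814  0.00002 -0.     ]
local [13.81217  0.57933 56.33019] yaw -0.036272495612821934
```

View pics/s31.png

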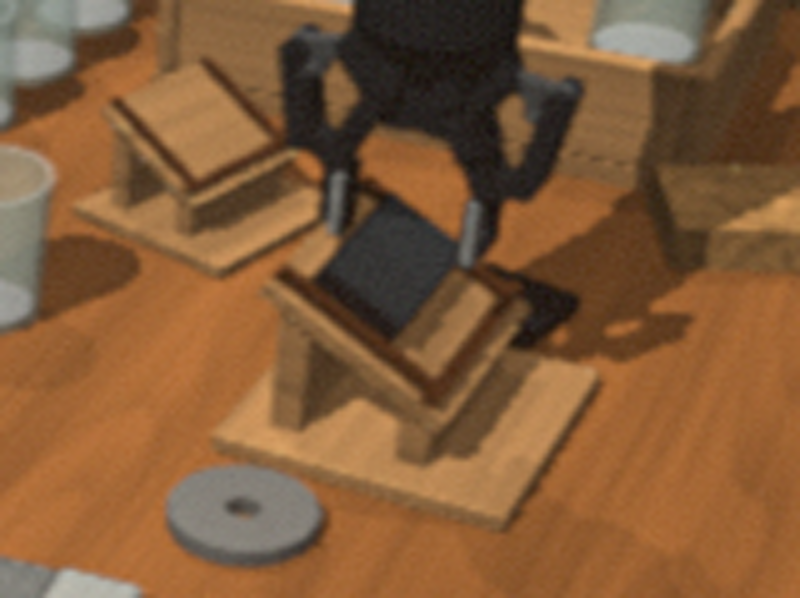

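View pics/w31.png

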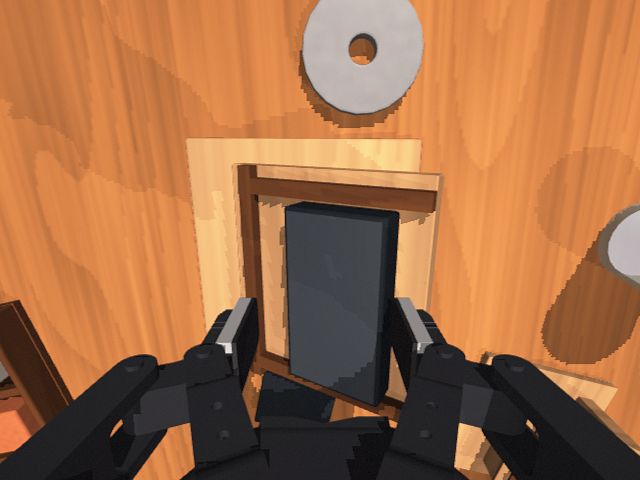

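Emit:
{"fn": "carry_out", "kwargs": {"moves": [[-0.035,0,0.02,0,0.35],[-0.07,0,0.04,0,0.35],[-0.105,0,0.06,0,0.35],[-0.14,0,0.08,0,0.35],[-0.175,0,0.1,0,0.35],[-0.2,0,0.115,0,0.35],[-0.2,0,0.115,0,0.35]]}}

```text
clock: 30.9
eef_pos: [0.5141, -0.2266, 0.1145]
tool_rot: [1.0, -0.018, -0.0, -0.0]
ft_force: [0.4, 0.2, -0.1]
grip_width: 0.0577
```

```bash
python3 look.py 32 w
python3 - <<'E'
from h import *
from workcell import imaging
np.save('m32.npy',imaging.camera_model('wrist'),allow_pickle=True)
im=cv2.imread('pics/w32.png'); cv2.imwrite('pics/c32.png',cv2.resize(im[150:420,210:430],None,fx=3.4,fy=2.2,interpolation=cv2.INTER_CUBIC))
E
```

```text
31.0 [ 0.5147  -0.22672  0.11484] 0.05776061921166735 [ 0.23031  0.54605 -0.0235 ] [ 0.99984 -0.01815  0.00004  0.00001]
local [-6.1235   0.55662 44.84118] yaw -0.03629207990871143
```

View pics/s32.png

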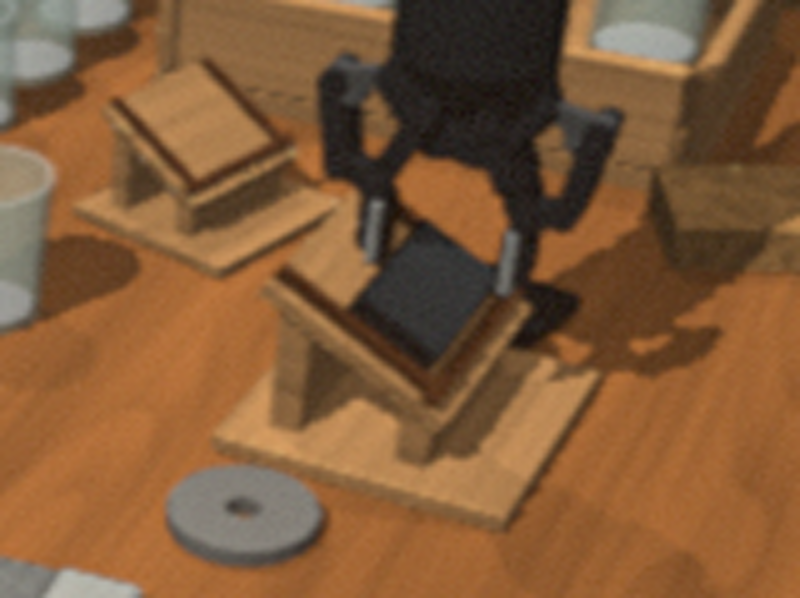

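View pics/c32.png

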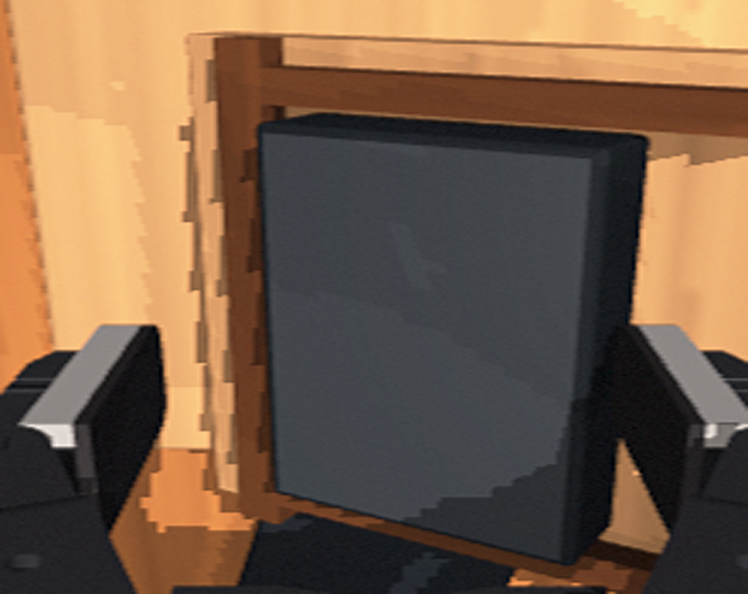

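Run:
```python
from fitb import *
np.set_printoptions(precision=3,suppress=True)
m=np.load('m32.npy',allow_pickle=True).item()
c=np.array([(262,130),(592,157),(646,140),(318,115),(572,562)],float); px=(c+.5)/[3.4,2.2]-.5+[210,150]
for b in (1.0,1.5):
    pts=[(-25+b,45-b,8),(25-b,45-b,8),(25,45-b,-8+b),(-25+b,45,-8+b),(25-b,-45+b,8)]
    r=fit(m,px,pts,[10,0,8,0,0]); print(b,r.x,r.fun.round(2))
F=np.array([(-25,48,6),(-33,-56,6),(-25,48,0)])/1000
print(((proj(m,facepts(F,.5208,-.2275,-.0364))-[210,150]+.5)*[3.4,2.2]-.5).round(0))
```

```text
1.0 [ 6.235  0.32   6.054 -0.012  0.016] [-0.78  0.66  0.54 -0.93 -0.11  0.16  0.84  0.29 -0.52 -0.02]
1.5 [ 7.136  1.112  7.593 -0.006  0.019] [-0.56  1.07  0.19 -0.95  0.25  0.36  0.51 -0.29 -0.41 -0.08]
[[254. 104.]
 [235. 493.]
 [278. 100.]]
```

Emit:
{"fn": "carry_out", "kwargs": {"moves": [[-0.015,0,0.01,0,0.35],[-0.03,0,0.018,0,0.35],[-0.045,0,0.026,0,0.35],[-0.045,0,0.026,0,0.35],[-0.055,0,0.032,0,0.35],[-0.055,0,0.032,0,0.35]]}}

```text
clock: 31.6
eef_pos: [0.5091, -0.2265, 0.1115]
tool_rot: [1.0, -0.018, -0.0, -0.0]
ft_force: [0.4, -0.2, -0.2]
grip_width: 0.0573
```

```bash
python3 look.py 33 w
python3 - <<'E'
from h import *
from workcell import imaging
np.save('m33.npy',imaging.camera_model('wrist'),allow_pickle=True)
im=cv2.imread('pics/w33.png'); cv2.imwrite('pics/c33.png',cv2.resize(im[150:420,210:430],None,fx=3.4,fy=2.2,interpolation=cv2.INTER_CUBIC))
E
```

```text
31.7 [ 0.5092  -0.22649  0.11162] 0.05765119402965974 [-0.84963 -0.35635 -0.08255] [ 0.99984 -0.01813  0.      -0.00001]
local [-11.6279    0.5874   41.61842] yaw -0.03625385817550365
```

View pics/c33.png

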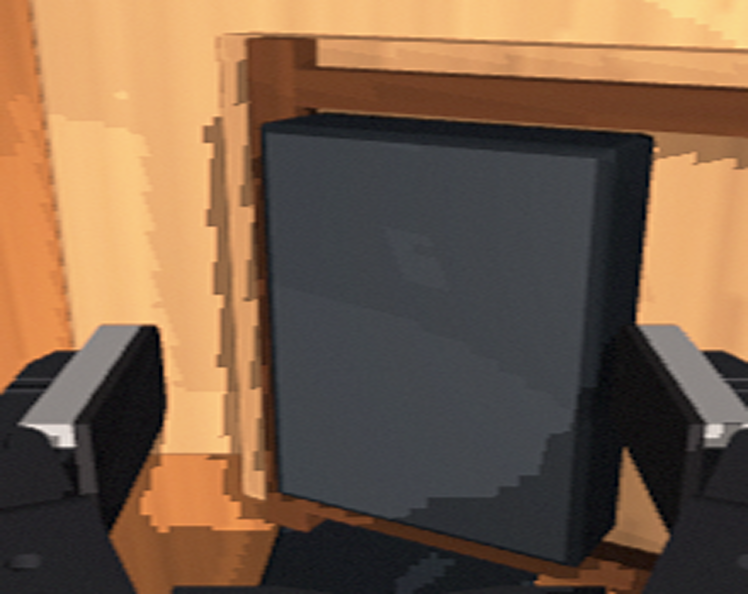

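Run:
```python
from fitb import *
np.set_printoptions(precision=3,suppress=True)
m=np.load('m33.npy',allow_pickle=True).item()
c=np.array([(266,130),(598,158),(652,140),(322,115),(577,563)],float); px=(c+.5)/[3.4,2.2]-.5+[210,150]
for b in (1.0,1.5):
    pts=[(-25+b,45-b,8),(25-b,45-b,8),(25,45-b,-8+b),(-25+b,45,-8+b),(25-b,-45+b,8)]
    r=fit(m,px,pts,[10,0,8,0,0]); print(b,r.x,r.fun.round(2))
```

```text
1.0 [ 0.546  0.392  6.044 -0.01   0.015] [-0.71  0.73  0.63 -1.2  -0.19  0.3   0.83  0.33 -0.6   0.04]
1.5 [ 1.437  1.184  7.584 -0.004  0.018] [-0.49  1.15  0.27 -1.23  0.17  0.5   0.5  -0.25 -0.49 -0.03]
```

Emit:
{"fn": "carry_out", "kwargs": {"moves": [[-0.01,0,0.006,0,0.35],[-0.02,0,0.012,0,0.35],[-0.02,0,0.012,0,0.35],[-0.02,0,0.012,0,0.35]]}}

```text
clock: 32.1
eef_pos: [0.5082, -0.2267, 0.111]
tool_rot: [1.0, -0.018, 0.001, 0.0]
ft_force: [2.2, -0.3, 1.2]
grip_width: 0.0576
```

```bash
python3 look.py 34 s; python3 look.py 35 s
```

```text
32.15 [ 0.50813 -0.22667  0.11094] 0.057237034296301705 [ 3.04855 -0.2431   1.17369] [ 0.99984 -0.01802  0.00104  0.0003 ]
local [-12.6883    0.36528  40.94133] yaw -0.036034488032961394
32.2 [ 0.5081  -0.22666  0.11091] 0.05779655649033954 [3.37666 0.00572 1.55871] [ 0.99984 -0.01804  0.00099  0.0003 ]
local [-12.72663   0.37283  40.91041] yaw -0.03608886598332986
```

View pics/s35.png

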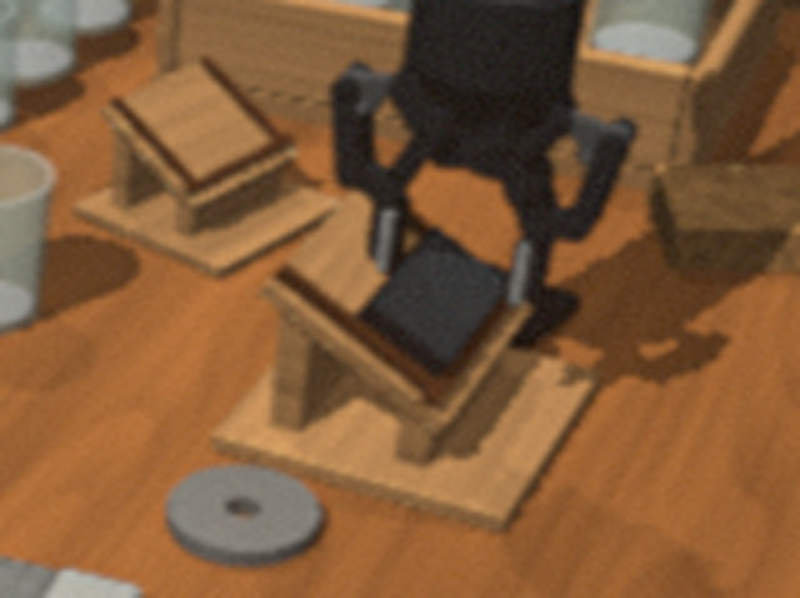

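Emit:
{"fn": "carry_out", "kwargs": {"moves": [[0.02,0,-0.015,0,0.35],[0.05,0,-0.04,0,0.35],[0.05,0,-0.1,0,0.35],[0.05,0,-0.4,0,0.35],[0.05,0,-0.8,0,0.35],[0.05,0.3,-1,0,0.35],[0.05,0.7,-1,0,0.35],[0.05,0.9,-1,0,0.35],[0.05,0.9,-1,0,0.35],[0.05,0.9,-1,0,0.35]]}}

```text
clock: 33.2
eef_pos: [0.5083, -0.3164, 0.2101]
tool_rot: [1.0, -0.019, -0.001, -0.001]
ft_force: [-0.6, 0.8, -0.5]
grip_width: 0.0573
```

```bash
python3 look.py 36 w;  python3 - <<'E'
from h import *
from workcell import imaging
np.save('m36.npy',imaging.camera_model('wrist'),allow_pickle=True)
t=imaging.camera('top'); cv2.imwrite('pics/top36.png',t[:,:,::-1])
im=cv2.imread('pics/w36.png'); cv2.imwrite('pics/c36.png',cv2.resize(im[30:230,190:410],None,fx=3.5,fy=3,interpolation=cv2.INTER_CUBIC))
E
```

```text
33.3 [ 0.50871 -0.31547  0.21015] 0.0574838920047163 [0.28525 0.686   1.12901] [ 0.99984 -0.01768 -0.00054 -0.00049]
local [ -8.88263 -88.35509 140.15035] yaw -0.035356175646982256
```

View pics/w36.png

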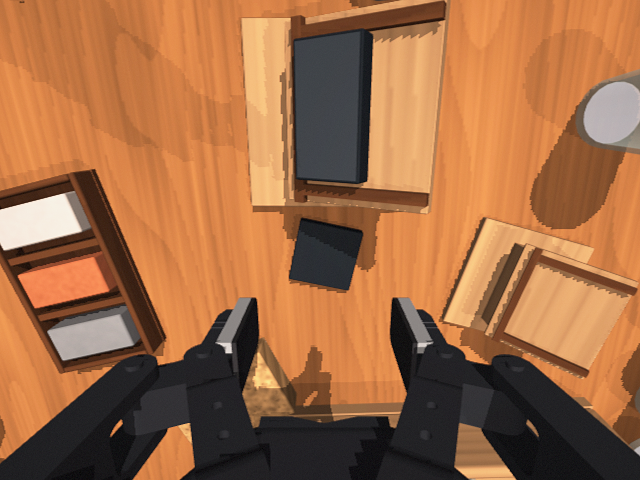

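View pics/c36.png

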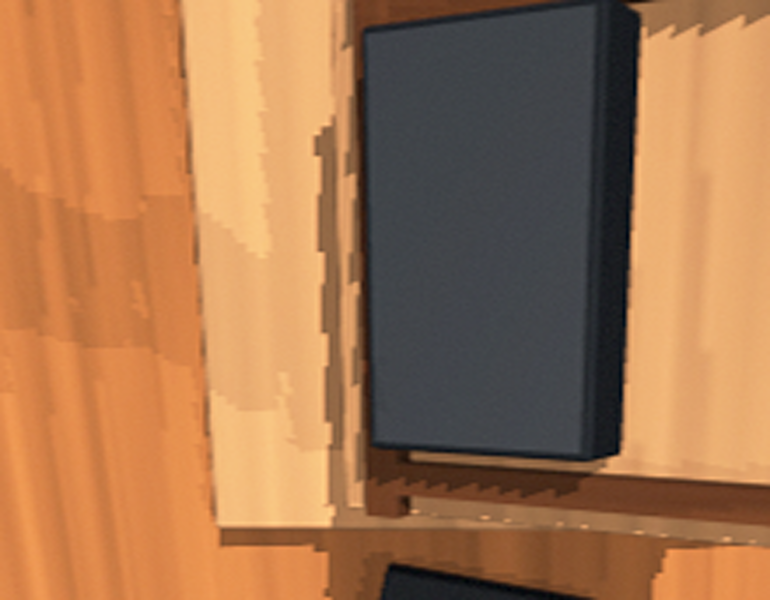

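View pics/top36.png

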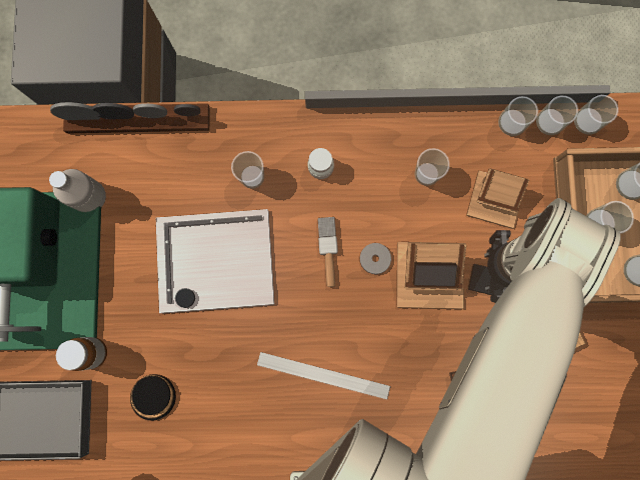

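View pics/s36.png

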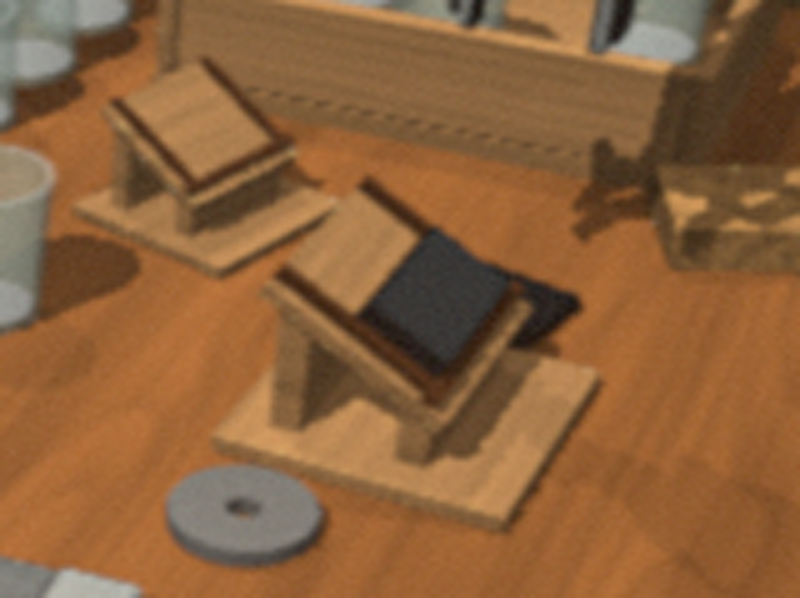

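Run:
```python
from fitb import *
np.set_printoptions(precision=3,suppress=True)
m=np.load('m36.npy',allow_pickle=True).item()
c=np.array([(365,30),(598,3),(373,443),(584,455),(617,453),(638,13)],float); px=(c+.5)/[3.5,3]-.5+[190,30]
for b in (0.5,1.0,1.5):
    pts=[(-25+b,45-b,8),(25-b,45-b,8),(-25+b,-45+b,8),(25-b,-45+b,8),(25,-45+b,-8+b),(25,45-b,-8+b)]
    r=fit(m,px,pts,[0,0,8,0,0]); print(b,r.x,r.fun.round(2))
F=np.array([(-25,-48,6),(67,-48,0),(67,48,0)])/1000
print(((proj(m,facepts(F,.5208,-.2275,-.0364))-[190,30]+.5)*[3.5,3]-.5).round(0))
```

```text
0.5 [-1.964  2.928  4.207 -0.033 -0.003] [-0.42  0.56  0.14 -1.33 -0.25 -0.17 -0.69  0.61  0.66 -0.99  0.51  1.34]
1.0 [-0.668  2.755  6.642 -0.019 -0.003] [-0.46  0.41  0.02 -1.16 -0.25 -0.09 -0.75  0.53  0.79 -1.    0.62  1.31]
1.5 [ 0.621  2.583  9.079 -0.004 -0.002] [-0.5   0.25 -0.1  -0.98 -0.25 -0.01 -0.81  0.44  0.93 -1.    0.73  1.28]
[[394. 467.]
 [835. 494.]
 [889. -21.]]
```

Run:
```python
from workcell import bot,order
o=bot.get_obs(); print(o['clock'],o['ft_force'])
print(order.job_done())
```

```text
33.35 [-0.19251146  0.43182778 -0.30581877]
the job is handed in; nothing more can be done
None
```

The blank is lying in the seat of the sloping rest, released, and I handed the job in at 33.4 s; no verdict was reported.

**What I did**
- I slid the blank into the corner of the rails, let go, regripped it across its width and lifted it straight up.
- I then carried it back and set it down on the plate about 20 mm from home, to get a deeper grip. This was an extra step you didn't ask for.
- The tool can't tilt, so I rested the blank on the top edge of the rest and pressed down with a light grip. It turned slowly until it lay flush on the face.
- I let go, then pushed it down the slope with one finger until it stopped against the ledge, with about 3 N of force.

**Last checks**
- **Along the slope:** the camera fit puts the blank's centre within about 1 mm of the seat's middle for the likeliest edge rounding. The three fits ranged from -2.0 to +0.6 mm.
- **Sideways:** it sits about 2.7 mm off-centre, inside the 4.5 mm limit and nearly touching one end strip.
- **Angle:** it lies square to the ledge (0.003 rad), and its tilt off the face is 0.00 to 0.03 rad.
- **Height (least certain):** the fit gave 4.2 to 9.1 mm off the face, depending on the edge rounding I assumed. The low end would miss the 5.5 mm limit, but a lower value than 8 mm isn't possible for a blank on the face, and the pictures show it flat between the strips.
- **Corner:** I judged it flush with both rails from the picture and the contact forces only.
- **Other things on the bench:** all looked unmoved in the final pictures, and the gripper was clear of everything. I judged this by eye and didn't measure it.

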